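# Load the spray washer through its half-covered mouth

### The job

Wash the clevis arms that lie on the bench: the lid's T-handled lock pin is rusted in, so work it out by turning it to and fro while pulling only lightly, never lifting or dragging the washer, and put it in the hardware dish. Slide the lid fully back, lay every clevis arm flat on the rack inside the washer, right way up as it lay on the bench, tipping each so that its tail goes in first under the fixed hood, side by side and not on top of one another. Then slide the lid fully shut and press the start button all the way; leave everything else on the bench where it is.

Things in the scene. Friction and masses are not known exactly. Their poses are not given: they have to be found in the camera images.
- washer: blue bench-top spray washer, 322 mm long (x -148 to 174), 194 wide (y), about 5.8 kg with its lid, standing loose on the bench on a rubber foot, front (-x) to the robot. Origin on the bench under the tub; x to the rear, y left, z up. Behind the tub: pump housing x 124 to 174, top z 126, motor on it to z 172. On the left wall a grey control box, x 8 to 83, y 97 to 147, top z 100
- washer_rack (a point): point of the flat rack on which the parts are to lie (rack level, 60 mm above the bench), at the inner face of the front wall, middle across; axes as the washer. The tub is 239 mm long inside from here to the rear and 186 mm wide; the front wall is 4 mm thick and its top is 45 mm above the rack
- washer_bore (a point): centre of the top of the 30 mm deep boss that holds the lock pin, 17 mm in front of the front wall's inner face, 113 mm above the bench. An upward pull of more than about 25 N here lifts the washer's front off the bench
- lid (a joint): sliding sheet-steel lid over the loading mouth: 0 = shut, 0.137 m = fully back; slides to the washer's +x, flat over the hood, with 2 to 3 N; stays where it is left. Its top is 120 mm above the bench; its 34 mm wide slotted tongue lies over the boss, and the lock pin through it keeps the lid from sliding
- lid_handle (a point): middle of the lid's black handle: a round bar 12 mm thick, 90 mm long across (the washer's y), its axis 32 mm above the lid's top; moves with the lid; axes as the washer
- pin: plain steel T-handled lock pin, 90 g. Origin at the middle of its T-bar (12 mm round, 56 mm long, along the pin's x), 156 mm above the bench when in place; a round 12 mm shank goes down (-z) to its tip 72 mm below; a 22 mm collar 32 to 36 mm below the bar rests on the lid's tongue
- dish: round steel hardware dish, fixed to the bench, 140 mm across the rim, 110 mm across its foot, 24 mm high; origin under its middle, floor at z 4
- start (a joint): start button's travel, 0 up to 0.006 m fully down, spring of 4 N
- start_top (a point): centre of the top of the round white start button (28 mm across, points up) on the control box
- arm1: forged dark-steel clevis arm, 200 mm long, about 0.4 kg: solid fork head 50 long x 24 wide x 24 high, shank 15 wide x 14 high, round tail 25 across x 18 high. Origin under the head's middle; x runs to the tail (tail end x 175, head end x -25), z up; centre of mass at x 35. Lies on its flat underside, head to the robot. None if absent
- arm2: as arm1: another such arm, or None if absent
- arm3: as arm1: another such arm, or None if absent
- arm4: as arm1: another such arm, or None if absent
- spray: white spray bottle 170 mm high, bystander, origin under its middle, not to be disturbed
- oil: steel can 120 mm high, bystander, origin under its middle, not to be disturbed
- wrench: wrench lying on the bench, bystander, origin under its middle, not to be disturbed
- brush: brush lying on the bench, bystander, origin under its middle, not to be disturbed
- mug: white mug, bystander, origin under its middle, not to be disturbed
- carton: small carton 90 x 70 x 50, bystander, origin under its middle, not to be disturbed
- jar: clear jar 80 mm high, bystander, origin under its middle, not to be disturbed
- washer_mouth (a point): middle of the open loading mouth, at the height of the front wall's top: the mouth is 105 mm long (from the front wall to the hood's edge) and 186 mm wide; axes as the washer
- hood_edge (a point): middle of the lower front edge of the fixed flat hood, 50 mm above the rack and 105 mm behind the front wall; the hood's sheet is 4 mm thick and covers the rear 134 mm of the tub; axes as the washer
- pin_tip (a point): lower tip of the lock pin. The shank is rusted tight in the boss: a straight pull would need 40 to 60 N and lifts the washer instead. It is dry friction: while the pin is being turned to and fro (about 1 mm of rise for each radian turned) 10 to 20 N draw it up. After about 18 mm of rise it is loose; 40 mm clears the lid
There are look-alikes about, which are no part of the job. Several things have the shape of the pin; the one meant has the colours described above.

How it is judged:
By the outcome, as a careful person would: the job done as asked, in the order asked, and still so for the second after the job is handed in, with the robot touching nothing.
Of arm1, arm2, arm3, arm4 only 2 to 3 are there at a start; the rules pass over those that are not, and their reading is None.
At some moment in a run one of arm1, arm2, arm3, arm4 may be knocked a few centimetres aside while the robot is not near it.
It also fails if it takes over 210 s, if anything falls off the work surface, if the arm or the gripper's body presses on something with over 40 N, if the wrist force passes 120 N, or if a joint passes its speed limit or range.

### The arm

A 7-joint arm with a two-finger parallel gripper is mounted at the origin on the work surface. World frame = base frame: x ahead of the robot, y to its left, z up, the work surface at z = 0. Lengths are in m, angles in rad, forces in N, time in s.
With the tool pointing down it reaches from about 0.425 to 0.8 m from the base axis. Payload 8.3 kg.
Tool frame: the origin (TCP) lies between the finger pads; the fingertips stand 14 mm ahead of it and the grasp point (between the pads) lies 5 mm behind it; z points along the fingers, y is the line along which they close (so a half turn about z gives the same grasp; the last joint's range is limited). The gripper opens to 85 mm and grips with 20 to 120 N. Pads are 22 mm wide; open, the fingers measure 114 mm over their backs; the gripper's body (76 mm by 85 mm) begins 54 mm behind the grasp point. The pads swing forward as they close: fully open they stand 13 mm farther back than shut.
Start: joints at [1.15, 0.383, 0.016, 1.37, -0.006, 1.388, -0.046], TCP at [0.219, -0.585, 0.245] pointing down, gripper open.
Joint ranges: [-2.95, 2.95], [-0.25, 2.06], [-1.52, 1.56], [0.18, 2.33], [-1.44, 4.58], [0.02, 2.06], [-3.01, 3.01]. Speed limits (rad/s): [2.39, 2.39, 3.01, 3.01, 3.14, 3.14, 3.14].

### API

Orientations are given as a unit quaternion [w, x, y, z].
In Python, from cell import r gives the robot as it stands.
- The arm moves only by the tool servo_tool, never from a script. Its argument "motion" is one flat list of numbers, 5 for each row, row after row: the finger opening in mm, from 0 to 85.4, then the shift along the tool's x, y, z in mm, then the turn about the tool's z in rad. In form: [hand, dx, dy, dz, spin, hand, dx, dy, dz, spin, ...]. A call has 1 to 12 rows; each row is the pose to reach, as a shift and turn from the pose commanded when the call began, along the tool's axes at that moment; what a row does not reach only later rows make up. A row lasts 1/12 s, in which the tool goes at most 41.7 mm and 7.16 degrees, less where a joint would pass 70% of its speed; a pose out of reach is approached as far as the arm can. A call with a gripper value outside its range is refused whole. The fingers move at their own pace and stop on an object; "squeeze" is the grip in N (left out, the last holds). Time passes only in rows, so rows that repeat a pose let the fingers close. It gives the time, the measured TCP pose, the force, the opening and the grip force at its end, in the units of the state.
- r.sense(): the state, without advancing time (a new reading comes with each control period).
- r.capture(name): name is "scene" or "side" or "wrist"; returns a dict with "pixels" (384x512x3 uint8, red, green, blue), "z_map" (384x512 float32, m along the optical axis (not along the pixel's ray), 0 where there is no reading), "camera_matrix" (3x3 intrinsics, pixels), "rvec" (rotation vector, rad) and "tvec" (3), from world to camera coordinates, as OpenCV has them; the wrist camera has in their place "T_tool_cam" (4x4, takes a point from camera to tool coordinates, whose origin is the TCP and whose axes are the flange's). Camera axes: x right, y down, z forward; pixel columns grow to the right and rows downward; lengths in m; the calibration is good to about 2 mm. A picture is of the moment at which its call begins: read the wrist's pose just before it.
- r.sign_off(): hands the job in; it is judged then, once.
The state is a dict: "time_s": time; "qpos": joint angles; "dq": joint speeds; "tau": joint torques, N m; "position": TCP position; "tcp_rot": TCP orientation; "wrist_force": force on the tool from outside, world axes, zero at the start; "wrist_torque": the same for the moment, N m; "finger_gap": finger opening in m; "finger_force": force on a finger pad.
Only numpy, scipy, OpenCV 4.12 (cv2) and the standard library are available. Lean on these libraries where they do the work, as an engineer would, in place of code of your own. Each camera call takes 0.05 s, during which the arm holds its last target. There are 200 camera calls.

## Working session

There is one attempt and no reset: what is moved stays moved. The work goes in short steps, Python scripts to look and compute and a tool call to move; the robot and the scene stay as the last step left them, time stands still between calls to the robot, and variables do not carry over. Pictures are saved under pics/ and viewed, at most 14 in all, crops included, and the job is handed in when it is done.

Besides the shell and the picture viewer there is one more tool, called after "Call:" as name(argument=value, ...) on one line, values as JSON. servo_tool: Moves the arm, as the interface text tells. Its arguments: {"type":"object","properties":{"motion":{"type":"array","items":{"type":"number"}},"squeeze":{"type":"number"}},"required":["motion"]}

```bash
ls; mkdir -p pics
cat > h.py <<'E'
from cell import r
import numpy as np, cv2
from scipy.spatial.transform import Rotation as R
def cap(n):
    s=r.sense(); c=r.capture(n); K=np.array(c["camera_matrix"])
    if n=="wrist":
        q=s["tcp_rot"]; T=np.eye(4); T[:3,:3]=R.from_quat([q[1],q[2],q[3],q[0]]).as_matrix(); T[:3,3]=s["position"]
        W=T@np.array(c["T_tool_cam"])
    else:
        Rm=cv2.Rodrigues(np.array(c["rvec"],float))[0]; W=np.eye(4); W[:3,:3]=Rm.T; W[:3,3]=-Rm.T@np.array(c["tvec"]).ravel()
    z=c["z_map"]; v,u=np.mgrid[:384,:512]
    P=np.stack([(u-K[0,2])/K[0,0]*z,(v-K[1,2])/K[1,1]*z,z],-1)@W[:3,:3].T+W[:3,3]
    P[z==0]=np.nan
    return c["pixels"],P,K,W
def ray(K,W,u,v,h):
    d=W[:3,:3]@np.array([(u-K[0,2])/K[0,0],(v-K[1,2])/K[1,1],1]); return W[:3,3]+d*(h-W[2,3])/d[2]
def save(n,im,s=1.5): cv2.imwrite("pics/"+n,cv2.resize(im[:,:,::-1],None,fx=s,fy=s,interpolation=cv2.INTER_CUBIC))
E
python3 - <<'E'
from h import *
s=r.sense(); print({k:np.round(v,3) for k,v in s.items()})
for n in("scene","side"):
    im,P,K,W=cap(n); save(n+".png",im); np.savez("pics/"+n,im=im,P=P,K=K,W=W); print(n,W.round(2).tolist(),K.round(0).tolist())
E
```

```text
pics
{'time_s': np.float64(0.0), 'qpos': array([ 1.15 ,  0.384,  0.016,  1.371, -0.006,  1.388, -0.046]), 'dq': array([-0.001,  0.   , -0.001,  0.   ,  0.   ,  0.002,  0.001]), 'tau': array([ 1.0000e-03, -6.2760e+01,  8.4400e-01, -3.7182e+01,  1.6000e-02,
        1.4000e-02, -0.0000e+00]), 'position': array([ 0.219, -0.585,  0.244]), 'tcp_rot': array([-0.001,  0.984,  0.178, -0.   ]), 'wrist_force': array([ 0.244, -1.226,  0.684]), 'wrist_torque': array([ 0.045, -0.072, -0.003]), 'finger_force': np.float64(0.0), 'finger_gap': np.float64(0.086)}
scene [[-0.65, 0.55, -0.53, 1.24], [0.76, 0.47, -0.45, 0.56], [0.0, -0.69, -0.72, 1.07], [0.0, 0.0, 0.0, 1.0]] [[497.0, 0.0, 251.0], [0.0, 497.0, 192.0], [0.0, 0.0, 1.0]]
side [[-0.92, -0.28, 0.28, 0.15], [-0.4, 0.66, -0.63, 0.84], [-0.01, -0.69, -0.72, 1.12], [0.0, 0.0, 0.0, 1.0]] [[394.0, 0.0, 257.0], [0.0, 394.0, 196.0], [0.0, 0.0, 1.0]]
```

View pics/scene.png

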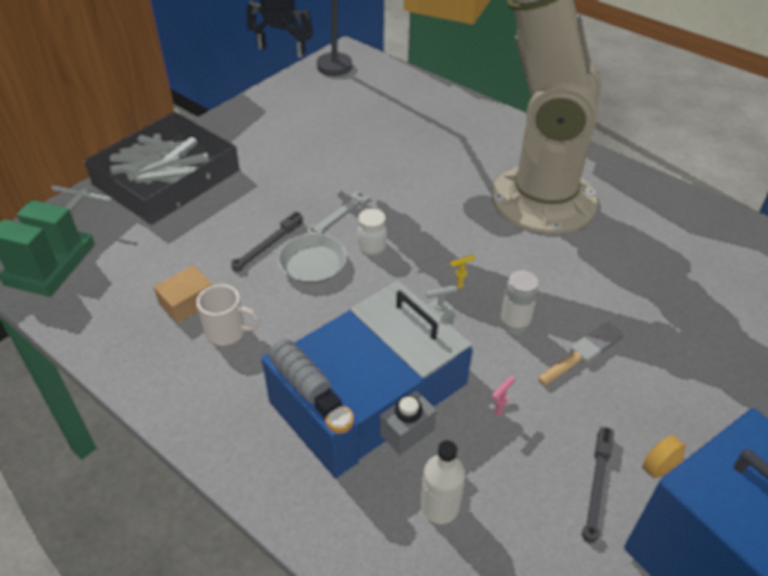

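View pics/side.png

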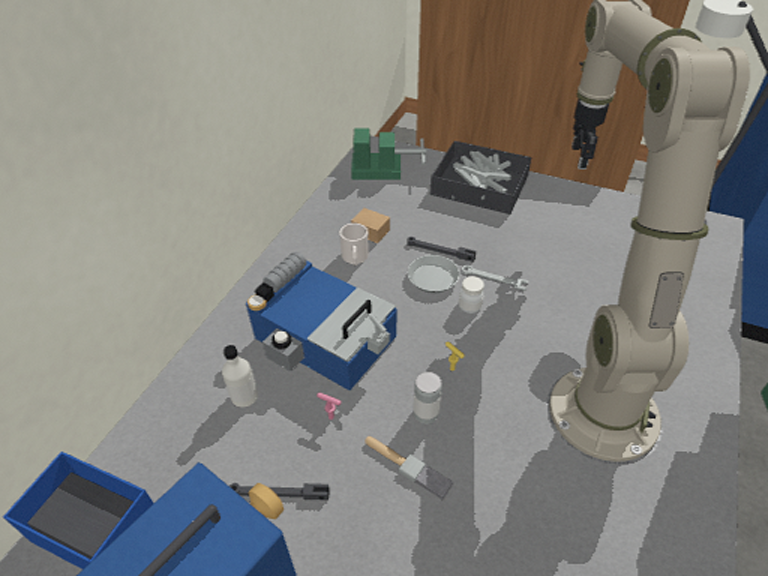

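```bash
cat > m.py <<'E'
from h import *
# orthographic maps (1mm/2) from both views: x up, y left
S=600
for n in("scene","side"):
    d=np.load("pics/%s.npz"%n); P=d["P"];im=d["im"]
    ok=np.isfinite(P[...,2])&(P[...,0]>.2)&(P[...,0]<.9)&(abs(P[...,1])<.5)&(P[...,2]<.3)&(P[...,2]>-.02)
    p=P[ok];c=im[ok].astype(int)
    z=p[:,2]
    print(n,"floor z",np.median(z[(z<.02)]))
    def rect(m,name):
        q=p[m][:,:2]
        if len(q)<5: print(name,len(q));return
        (a,b),(w,h),t=cv2.minAreaRect((q*1000).astype(np.float32)); print(name,len(q),"c %.0f %.0f wh %.0f %.0f ang %.1f z %.3f"%(a,b,w,h,t,np.median(p[m][:,2])))
    R_,G,B=c.T
    blue=(B>R_+40)
    near=(np.hypot(p[:,0]-.65,p[:,1]-0.0)<.35)
    rect(blue&near&(z>.105)&(z<.13),"bluehood")
    grey=(abs(R_-B)<25)&(R_>110)
    rect(grey&near&(z>.112)&(z<.127)&(p[:,0]<.9),"lid")
    dark=(c.max(1)<60)
    rect(dark&near&(z>.14)&(z<.165),"handle")
    rect(grey&near&(z>.145)&(z<.17),"pinbar")
    # arms: dark, low
    msk=np.zeros(im.shape[:2],np.uint8); full=np.zeros(ok.shape,bool); full[ok]=(c.max(1)<90)&(z>.010)&(z<.03); 
    k,l,st,_=cv2.connectedComponentsWithStats(full.astype(np.uint8))
    for i in range(1,k):
        if st[i,4]>60:
            q=P[l==i]; (a,b),(w,h),t=cv2.minAreaRect((q[:,:2]*1000).astype(np.float32)); print(" darkcomp",st[i],"c %.0f %.0f wh %.0f %.0f ang %.1f"%(a,b,w,h,t))
    full[:]=False; full[ok]=(c.min(1)>150)&(z>.03)
    k,l,st,_=cv2.connectedComponentsWithStats(full.astype(np.uint8))
    for i in range(1,k):
        if st[i,4]>40:
            q=P[l==i]; print(" whitecomp",st[i],np.median(q,0).round(3),q[:,2].max().round(3))
E
python3 m.py
```

```text
scene floor z -0.0004171637687625518
bluehood 3743 c 666 51 wh 197 287 ang 79.5 z 0.113
lid 2919 c 588 106 wh 465 279 ang 16.5 z 0.119
handle 261 c 665 157 wh 262 225 ang 9.4 z 0.153
pinbar 525 c 704 75 wh 337 289 ang 35.7 z 0.166
 darkcomp [155 142  47  38 220] c 510 -358 wh 199 23 ang 1.1
 darkcomp [180 264  42  51 125] c 806 26 wh 174 3 ang 79.2
 darkcomp [388 285  21  76 538] c 563 443 wh 202 24 ang 21.4
 whitecomp [240 139  17  12 162] [ 0.369 -0.193  0.079] 0.084
 whitecomp [239 151  17   8  61] [ 0.388 -0.178  0.053] 0.06
 whitecomp [339 180  20  14 212] [0.358 0.157 0.119] 0.125
 whitecomp [ 234  187   80   63 1873] [0.588 0.071 0.119] 0.126
 whitecomp [131 190  29  21 145] [ 0.723 -0.251  0.083] 0.09
 whitecomp [267 265  12  10  96] [0.703 0.167 0.121] 0.126
 whitecomp [221 275  13   9  80] [0.799 0.115 0.139] 0.144
 whitecomp [283 304  24  22 296] [0.767 0.278 0.116] 0.134
side floor z 0.001650563708494479
bluehood 1844 c 662 52 wh 198 289 ang 79.5 z 0.116
lid 1624 c 590 108 wh 461 278 ang 16.9 z 0.121
handle 167 c 663 159 wh 266 227 ang 9.2 z 0.155
pinbar 201 c 704 77 wh 339 289 ang 35.4 z 0.164
 darkcomp [272 158  45  15 151] c 510 -359 wh 195 30 ang 2.0
 darkcomp [181 323  38  10 240] c 524 430 wh 112 25 ang 22.9
 whitecomp [226 149  19  24 117] [ 0.725 -0.243  0.078] 0.091
 whitecomp [308 184  14  11 115] [ 0.371 -0.192  0.081] 0.088
 whitecomp [ 205  192   58   48 1059] [0.586 0.079 0.122] 0.167
 whitecomp [307 192  15  11  79] [ 0.364 -0.17   0.054] 0.071
 whitecomp [166 197   9   7  48] [0.8   0.112 0.141] 0.145
 whitecomp [183 221   9   7  45] [0.703 0.169 0.124] 0.127
 whitecomp [148 238  20  16 206] [0.742 0.286 0.118] 0.153
 whitecomp [277 248  17  14 181] [0.361 0.157 0.121] 0.126
```

```bash
cat > m2.py <<'E'
from h import *
for n in("scene","side"):
    d=np.load("pics/%s.npz"%n); P=d["P"];im=d["im"].astype(int)
    def comp(m,name,mn=15):
        k,l,st,_=cv2.connectedComponentsWithStats(np.nan_to_num(m).astype(np.uint8))
        for i in range(1,k):
            if st[i,4]>mn:
                q=P[l==i]; (a,b),(w,h),t=cv2.minAreaRect((q[:,:2]*1000).astype(np.float32)); print(n,name,st[i].tolist(),"c %.0f %.0f wh %.0f %.0f ang %.1f z %.3f-%.3f"%(a,b,w,h,t,q[:,2].min(),q[:,2].max()))
    x,y,z=P[...,0],P[...,1],P[...,2]
    near=(np.hypot(x-.55,y-.07)<.12)
    mx=im.max(2);
    comp(near&(z>.142)&(z<.175),"tall")
    comp(near&(z>.142)&(z<.175)&(mx<70),"handle")
    comp(near&(z>.142)&(z<.175)&(mx>100),"pin")
    comp((np.hypot(x-.64,y-.05)<.25)&(z>.106)&(z<.1175)&(im[...,2]>im[...,0]+40),"hood")
    comp((np.hypot(x-.55,y-.07)<.15)&(z>.1165)&(z<.126)&(abs(im[...,2]-im[...,0])<30),"lid")
    comp((np.hypot(x-.72,y-.17)<.08)&(z>.09)&(z<.135)&(mx>150),"button")
    comp((np.hypot(x-.53,y+.19)<.12)&(z>.016)&(z<.045),"dish")
    comp((np.hypot(x-.35,y-.157)<.06)&(z>.1)&(z<.15),"oil")
E
python3 m2.py
```

```text
scene tall [284, 191, 21, 10, 105] c 507 82 wh 14 54 ang 57.7 z 0.142-0.165
scene tall [264, 193, 29, 28, 184] c 562 72 wh 100 13 ang 79.1 z 0.143-0.162
scene handle [265, 195, 26, 26, 87] c 563 73 wh 96 7 ang 80.0 z 0.143-0.162
scene pin [284, 191, 21, 10, 105] c 507 82 wh 14 54 ang 57.7 z 0.142-0.165
scene pin [266, 193, 27, 26, 39] c 558 73 wh 99 6 ang 78.7 z 0.144-0.161
scene hood [197, 207, 117, 81, 3228] c 650 54 wh 197 252 ang 79.4 z 0.106-0.117
scene hood [176, 242, 57, 54, 130] c 807 31 wh 189 28 ang 87.7 z 0.106-0.117
scene lid [234, 187, 81, 65, 2182] c 559 70 wh 192 142 ang 79.5 z 0.117-0.126
scene button [266, 265, 13, 11, 105] c 702 166 wh 27 30 ang 13.8 z 0.110-0.126
scene dish [216, 161, 15, 26, 59] c 465 -200 wh 106 29 ang 27.5 z 0.016-0.028
scene dish [186, 167, 13, 20, 44] c 543 -271 wh 88 21 ang 62.5 z 0.016-0.029
scene oil [338, 180, 21, 20, 320] c 359 158 wh 54 55 ang 84.5 z 0.100-0.125
side tall [228, 200, 19, 22, 105] c 563 73 wh 97 12 ang 79.2 z 0.142-0.163
side tall [246, 210, 11, 12, 57] c 507 82 wh 11 53 ang 56.2 z 0.142-0.167
side handle [229, 200, 18, 22, 82] c 562 73 wh 97 10 ang 78.6 z 0.142-0.163
side pin [246, 210, 11, 12, 57] c 507 82 wh 11 53 ang 56.2 z 0.142-0.167
side hood [165, 178, 72, 66, 1360] c 663 52 wh 198 287 ang 79.5 z 0.106-0.117
side lid [205, 192, 58, 48, 1245] c 562 70 wh 192 141 ang 79.9 z 0.117-0.126
side button [183, 221, 9, 7, 52] c 708 160 wh 25 49 ang 31.0 z 0.099-0.127
side dish [272, 170, 16, 24, 73] c 531 -238 wh 58 134 ang 16.6 z 0.016-0.028
side oil [276, 248, 18, 19, 261] c 361 159 wh 53 52 ang 61.0 z 0.100-0.126
```

```bash
cat >> h.py <<'E'
def yaw():
    q=r.sense()["tcp_rot"]; M=R.from_quat([q[1],q[2],q[3],q[0]]).as_matrix(); return M
def go(x,y,z,psi):
    "print shift (mm) and spin to TCP target (mm), tool y at world angle psi deg"
    s=r.sense(); M=yaw(); d=M.T@(np.array([x,y,z])/1000-s["position"])*1000
    a=np.degrees(np.arctan2(M[1,1],M[0,1])); sp=-np.radians((psi-a+180)%360-180)
    print("at",(s["position"]*1000).round(1),"psi %.1f tilt %.2f t %.2f"%(a,np.degrees(np.arccos(-M[2,2])),s["time_s"]),"F",s["wrist_force"].round(1),"gap %.1f"%(s["finger_gap"]*1e3))
    print("-> dx dy dz",d.round(1),"spin %.3f"%sp, "rows>=%.0f"%max(np.linalg.norm(d)/41.7,abs(sp)/.125))
E
python3 - <<'E'
from h import *
for n,u,v in(("scene",209,172),("side",288,182.5)):
    d=np.load("pics/%s.npz"%n); print(n,ray(d["K"],d["W"],u,v,.024))
c=r.capture("wrist"); print(np.array(c["T_tool_cam"]).round(3).tolist(),c["camera_matrix"])
go(507,82,260,57)
E
```

```text
scene [ 0.49261472 -0.24116336  0.024     ]
side [ 0.49301375 -0.24261635  0.024     ]
[[-0.001, -0.961, -0.277, 0.07], [1.0, -0.001, 0.0, -0.001], [-0.0, -0.277, 0.961, -0.129], [0.0, 0.0, 0.0, 1.0]] [[297.45603656   0.         258.91969605]
 [  0.         297.45603656 186.95308804]
 [  0.           0.           1.        ]]
at [ 218.8 -585.1  244.5] psi -69.5 tilt 0.09 t 0.15 F [-0.2 -0.4  0.8] gap 85.4
-> dx dy dz [ 503.6 -523.9  -14.7] spin -2.208 rows>=18
```

Call:
servo_tool(motion=[40,504,-524,-20,-2.208,40,504,-524,-20,-2.208,40,504,-524,-20,-2.208,40,504,-524,-20,-2.208,40,504,-524,-20,-2.208,40,504,-524,-20,-2.208,40,504,-524,-20,-2.208,40,504,-524,-20,-2.208,40,504,-524,-20,-2.208,40,504,-524,-20,-2.208,40,504,-524,-20,-2.208,40,504,-524,-20,-2.208])

```text
time_s: 1.15
position: [0.4174, -0.1246, 0.2592]
tcp_rot: [0.0, 0.596, 0.803, -0.0]
wrist_force: [0.9, -0.3, 0.3]
finger_gap: 0.0401
finger_force: 0.0
```

Run:
```python
from h import *
go(507,82,260,57)
```

```text
at [ 417.4 -124.6  259.2] psi 16.8 tilt 0.03 t 1.15 F [ 0.9 -0.3  0.3] gap 40.1
-> dx dy dz [172.  145.4  -0.9] spin -0.702 rows>=6
```

Call:
servo_tool(motion=[40,172,145,0,-0.7,40,172,145,0,-0.7,40,172,145,0,-0.7,40,172,145,0,-0.7,40,172,145,0,-0.7,40,172,145,0,-0.7,40,172,145,0,-0.7,40,172,145,0,-0.7])

```text
time_s: 1.82
position: [0.5075, 0.0806, 0.2586]
tcp_rot: [-0.001, 0.287, 0.958, 0.0]
wrist_force: [-0.1, -0.3, 0.1]
finger_gap: 0.0399
finger_force: 0.0
```

Run:
```python
from h import *
im,P,K,W=cap("wrist"); save("w1.png",im)
x,y,z=P[...,0],P[...,1],P[...,2]
for nm,m in(("bar",(np.hypot(x-.507,y-.082)<.05)&(z>.148)&(z<.175)),("handle",(np.hypot(x-.562,y-.073)<.055)&(z>.146)&(z<.175)&(im.max(2)<90)),("lid",(abs(z-.12)<.004)&(np.hypot(x-.55,y-.07)<.2)&(im.astype(int)[...,2]-im.astype(int)[...,0]<25))):
    q=P[m]; 
    if len(q)>9: print(nm,len(q),cv2.minAreaRect((q[:,:2]*1000).astype(np.float32)),np.percentile(q[:,2],[5,95]))
go(507,82,160,57)
```

```text
bar 1010 ((517.6387939453125, 77.28556823730469), (29.623023986816406, 77.17063903808594), 80.03742980957031) [0.15429372 0.16294706]
handle 1170 ((559.5498046875, 69.62601470947266), (98.66983032226562, 11.821205139160156), 79.32352447509766) [0.15259122 0.15896138]
lid 15049 ((543.5665283203125, 65.19615936279297), (353.17877197265625, 210.8070526123047), 3.3533663749694824) [0.11928549 0.12161672]
at [507.5  79.1 258.6] psi 56.5 tilt 0.06 t 1.87 F [ 0.5 -0.1  0.5] gap 40.1
-> dx dy dz [ 1.9  2.3 98.6] spin -0.009 rows>=2
```

View pics/w1.png

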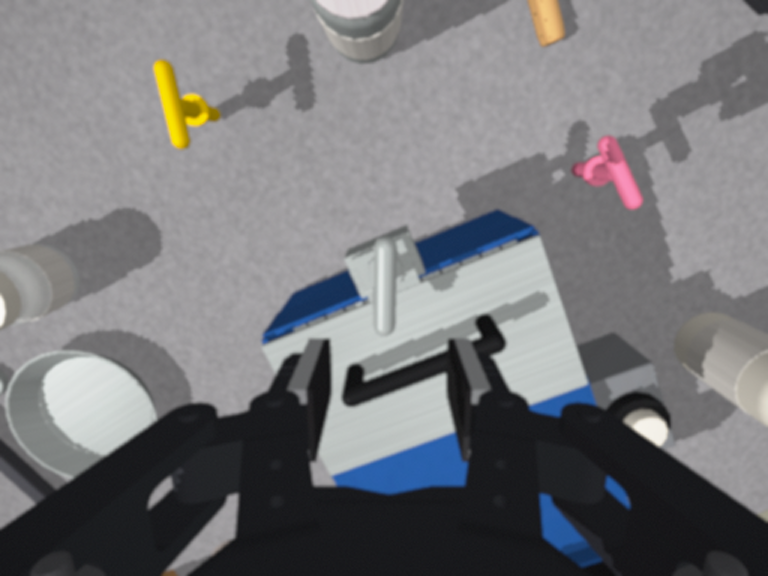

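Run:
```python
from h import *
im,P,K,W=cap("wrist")
z=P[...,2]; m=np.zeros(z.shape,bool); m[150:228,240:272]=1; m&=(z>.150)&(z<.175)
q=P[m]; print(len(q),cv2.minAreaRect((q[:,:2]*1000).astype(np.float32)),np.percentile(q[:,2],[5,95]), q.mean(0))
x,y,w,h=cv2.boundingRect(m.astype(np.uint8)); print(x,y,w,h, ray(K,W,x+w/2,y+h/2,.160))
go(507,82,151,57)
```

```text
931 ((504.8924255371094, 79.49665832519531), (11.825130462646484, 55.0777587890625), 55.18609619140625) [0.15810722 0.16305713] [0.50368928 0.08039028 0.16106172]
250 156 16 67 [0.50453233 0.08026626 0.16      ]
at [507.4  78.2 258.7] psi 56.4 tilt 0.06 t 1.92 F [ 0.1 -0.   0.6] gap 40.3
-> dx dy dz [  2.4   3.  107.7] spin -0.010 rows>=3
```

Call:
servo_tool(motion=[40,2,0,40,0.015,40,2,0,75,0.015,40,2,0,95,0.015,40,2,0,107,0.015,40,2,0,107,0.015,40,2,0,107,0.015,6,2,0,107,0.015,6,2,0,107,0.015,6,2,0,107,0.015,6,2,0,107,0.015,6,2,0,107,0.015,6,2,0,107,0.015], squeeze=70)

```text
time_s: 2.92
position: [0.5069, 0.0801, 0.154]
tcp_rot: [0.001, 0.295, 0.955, -0.0]
wrist_force: [-2.6, -2.2, 7.8]
finger_gap: 0.0099
finger_force: 68.3
```

Run:
```python
from h import *
go(507,82,151,57); print(r.sense()["wrist_torque"],r.sense()["finger_force"])
```

```text
at [506.9  80.1 154. ] psi 55.7 tilt 0.16 t 2.92 F [-2.6 -2.2  7.8] gap 9.9
-> dx dy dz [1.  1.7 3. ] spin -0.023 rows>=0
[-0.55633836  0.63577339 -0.00573379] 68.32396298646927
```

Call:
servo_tool(motion=[6,0,0,-1,0.12,6,0,0,-2,0.24,6,0,0,-3,0.36,6,0,0,-4,0.24,6,0,0,-4,0.12,6,0,0,-4,0,6,0,0,-4,-0.12,6,0,0,-4,-0.24,6,0,0,-4,-0.36,6,0,0,-4,-0.24,6,0,0,-4,-0.12,6,0,0,-4,0])

```text
time_s: 3.92
position: [0.505, 0.0797, 0.1551]
tcp_rot: [-0.001, 0.298, 0.955, -0.001]
wrist_force: [0.4, -0.7, -10.2]
finger_gap: 0.0096
finger_force: 69.8
```

Call:
servo_tool(motion=[6,0,0,-0.5,0.12,6,0,0,-0.7,0.24,6,0,0,-0.9,0.36,6,0,0,-1,0.24,6,0,0,-1.2,0.12,6,0,0,-1.4,0,6,0,0,-1.5,-0.12,6,0,0,-1.6,-0.24,6,0,0,-1.7,-0.36,6,0,0,-1.8,-0.24,6,0,0,-1.9,-0.12,6,0,0,-2,0])

```text
time_s: 4.92
position: [0.5047, 0.0794, 0.1565]
tcp_rot: [-0.001, 0.298, 0.955, -0.001]
wrist_force: [1.0, -1.9, -15.8]
finger_gap: 0.0096
finger_force: 69.1
```

Call:
servo_tool(motion=[6,0,0,-0.1,0.12,6,0,0,-0.2,0.24,6,0,0,-0.4,0.36,6,0,0,-0.5,0.24,6,0,0,-0.6,0.12,6,0,0,-0.7,0,6,0,0,-0.8,-0.12,6,0,0,-0.9,-0.24,6,0,0,-1,-0.36,6,0,0,-1.2,-0.24,6,0,0,-1.3,-0.12,6,0,0,-1.4,0])

```text
time_s: 5.92
position: [0.5047, 0.0794, 0.1578]
tcp_rot: [-0.001, 0.298, 0.955, -0.001]
wrist_force: [2.4, -1.8, -17.9]
finger_gap: 0.0098
finger_force: 69.1
```

Call:
servo_tool(motion=[6,0,0,-0.1,0.12,6,0,0,-0.2,0.24,6,0,0,-0.4,0.36,6,0,0,-0.5,0.24,6,0,0,-0.6,0.12,6,0,0,-0.7,0,6,0,0,-0.8,-0.12,6,0,0,-0.9,-0.24,6,0,0,-1,-0.36,6,0,0,-1.2,-0.24,6,0,0,-1.3,-0.12,6,0,0,-1.4,0])

```text
time_s: 6.92
position: [0.5047, 0.0794, 0.1591]
tcp_rot: [-0.002, 0.298, 0.955, -0.001]
wrist_force: [2.6, -2.1, -18.0]
finger_gap: 0.0098
finger_force: 69.0
```

Call:
servo_tool(motion=[6,0,0,-0.1,0.12,6,0,0,-0.2,0.24,6,0,0,-0.4,0.36,6,0,0,-0.5,0.24,6,0,0,-0.6,0.12,6,0,0,-0.7,0,6,0,0,-0.8,-0.12,6,0,0,-0.9,-0.24,6,0,0,-1,-0.36,6,0,0,-1.2,-0.24,6,0,0,-1.3,-0.12,6,0,0,-1.4,0])

```text
time_s: 7.92
position: [0.5046, 0.0794, 0.1604]
tcp_rot: [-0.002, 0.298, 0.955, -0.001]
wrist_force: [1.2, -2.4, -17.9]
finger_gap: 0.0098
finger_force: 68.9
```

Call:
servo_tool(motion=[6,0,0,0,0.12,6,0,0,-0.1,0.24,6,0,0,-0.2,0.36,6,0,0,-0.4,0.24,6,0,0,-0.5,0.12,6,0,0,-0.6,0,6,0,0,-0.7,-0.12,6,0,0,-0.8,-0.24,6,0,0,-0.9,-0.36,6,0,0,-1.1,-0.24,6,0,0,-1.2,-0.12,6,0,0,-1.3,0])

```text
time_s: 8.92
position: [0.5047, 0.0794, 0.1618]
tcp_rot: [-0.002, 0.298, 0.955, -0.001]
wrist_force: [3.0, -0.8, -19.5]
finger_gap: 0.0098
finger_force: 68.7
```

Call:
servo_tool(motion=[6,0,0,0,0.12,6,0,0,-0.1,0.24,6,0,0,-0.2,0.36,6,0,0,-0.4,0.24,6,0,0,-0.5,0.12,6,0,0,-0.6,0,6,0,0,-0.7,-0.12,6,0,0,-0.8,-0.24,6,0,0,-0.9,-0.36,6,0,0,-1.1,-0.24,6,0,0,-1.2,-0.12,6,0,0,-1.3,0])

```text
time_s: 9.92
position: [0.5047, 0.0795, 0.1631]
tcp_rot: [-0.002, 0.298, 0.955, -0.001]
wrist_force: [1.9, -2.0, -17.7]
finger_gap: 0.0096
finger_force: 68.7
```

Call:
servo_tool(motion=[6,0,0,0,0.12,6,0,0,-0.1,0.24,6,0,0,-0.2,0.36,6,0,0,-0.4,0.24,6,0,0,-0.5,0.12,6,0,0,-0.6,0,6,0,0,-0.7,-0.12,6,0,0,-0.8,-0.24,6,0,0,-0.9,-0.36,6,0,0,-1.1,-0.24,6,0,0,-1.2,-0.12,6,0,0,-1.3,0])

```text
time_s: 10.92
position: [0.5047, 0.0795, 0.1644]
tcp_rot: [-0.002, 0.298, 0.955, -0.001]
wrist_force: [2.8, -0.6, -17.6]
finger_gap: 0.0096
finger_force: 68.8
```

Call:
servo_tool(motion=[6,0,0,0,0.12,6,0,0,-0.1,0.24,6,0,0,-0.2,0.36,6,0,0,-0.4,0.24,6,0,0,-0.5,0.12,6,0,0,-0.6,0,6,0,0,-0.7,-0.12,6,0,0,-0.8,-0.24,6,0,0,-0.9,-0.36,6,0,0,-1.1,-0.24,6,0,0,-1.2,-0.12,6,0,0,-1.3,0])

```text
time_s: 11.92
position: [0.5047, 0.0796, 0.1657]
tcp_rot: [-0.002, 0.298, 0.955, -0.001]
wrist_force: [2.0, -0.1, -17.6]
finger_gap: 0.0097
finger_force: 68.8
```

Call:
servo_tool(motion=[6,0,0,0,0.12,6,0,0,-0.1,0.24,6,0,0,-0.2,0.36,6,0,0,-0.4,0.24,6,0,0,-0.5,0.12,6,0,0,-0.6,0,6,0,0,-0.7,-0.12,6,0,0,-0.8,-0.24,6,0,0,-0.9,-0.36,6,0,0,-1.1,-0.24,6,0,0,-1.2,-0.12,6,0,0,-1.3,0])

```text
time_s: 12.92
position: [0.5048, 0.0796, 0.1671]
tcp_rot: [-0.001, 0.298, 0.955, -0.001]
wrist_force: [1.6, -1.6, -17.0]
finger_gap: 0.0095
finger_force: 68.9
```

13 mm up; continue, watching for it to loosen.

Call:
servo_tool(motion=[6,0,0,0,0.12,6,0,0,-0.1,0.24,6,0,0,-0.2,0.36,6,0,0,-0.4,0.24,6,0,0,-0.5,0.12,6,0,0,-0.6,0,6,0,0,-0.7,-0.12,6,0,0,-0.8,-0.24,6,0,0,-0.9,-0.36,6,0,0,-1.1,-0.24,6,0,0,-1.2,-0.12,6,0,0,-1.3,0])

```text
time_s: 13.92
position: [0.5049, 0.0797, 0.1689]
tcp_rot: [-0.001, 0.298, 0.955, -0.001]
wrist_force: [0.2, -2.0, -12.6]
finger_gap: 0.0099
finger_force: 69.4
```

Call:
servo_tool(motion=[6,0,0,0,0.12,6,0,0,-0.1,0.24,6,0,0,-0.2,0.36,6,0,0,-0.4,0.24,6,0,0,-0.5,0.12,6,0,0,-0.6,0,6,0,0,-0.7,-0.12,6,0,0,-0.8,-0.24,6,0,0,-0.9,-0.36,6,0,0,-1.1,-0.24,6,0,0,-1.2,-0.12,6,0,0,-1.3,0])

```text
time_s: 14.92
position: [0.5064, 0.0805, 0.1723]
tcp_rot: [0.001, 0.298, 0.955, 0.0]
wrist_force: [0.4, -0.6, 0.5]
finger_gap: 0.01
finger_force: 70.8
```

Call:
servo_tool(motion=[6,0,0,0,0.12,6,0,0,-0.1,0.24,6,0,0,-0.2,0.36,6,0,0,-0.4,0.24,6,0,0,-0.5,0.12,6,0,0,-0.6,0,6,0,0,-0.7,-0.12,6,0,0,-0.8,-0.24,6,0,0,-0.9,-0.36,6,0,0,-1.1,-0.24,6,0,0,-1.2,-0.12,6,0,0,-1.3,0])

```text
time_s: 15.92
position: [0.5064, 0.0805, 0.1736]
tcp_rot: [0.001, 0.298, 0.955, 0.0]
wrist_force: [-0.2, -1.0, -0.4]
finger_gap: 0.0099
finger_force: 70.7
```

Call:
servo_tool(motion=[6,0,0,0,0.12,6,0,0,-0.1,0.24,6,0,0,-0.2,0.36,6,0,0,-0.4,0.24,6,0,0,-0.5,0.12,6,0,0,-0.6,0,6,0,0,-0.7,-0.12,6,0,0,-0.8,-0.24,6,0,0,-0.9,-0.36,6,0,0,-1.1,-0.24,6,0,0,-1.2,-0.12,6,0,0,-1.3,0])

```text
time_s: 16.92
position: [0.5064, 0.0805, 0.1749]
tcp_rot: [0.001, 0.298, 0.955, 0.0]
wrist_force: [-0.3, 0.3, -0.7]
finger_gap: 0.0095
finger_force: 70.7
```

Call:
servo_tool(motion=[6,0,0,0,0.12,6,0,0,-0.1,0.24,6,0,0,-0.2,0.36,6,0,0,-0.4,0.24,6,0,0,-0.5,0.12,6,0,0,-0.6,0,6,0,0,-0.7,-0.12,6,0,0,-0.8,-0.24,6,0,0,-0.9,-0.36,6,0,0,-1.1,-0.24,6,0,0,-1.2,-0.12,6,0,0,-1.3,0])

```text
time_s: 17.92
position: [0.5064, 0.0805, 0.1762]
tcp_rot: [0.001, 0.298, 0.955, 0.0]
wrist_force: [-0.2, 0.1, -1.3]
finger_gap: 0.0097
finger_force: 70.7
```

Call:
servo_tool(motion=[6,0,0,-2,0,6,0,0,-4,0,6,0,0,-6,0,6,0,0,-8,0,6,0,0,-10,0,6,0,0,-13,0,6,0,0,-16,0,6,0,0,-19,0,6,0,0,-22,0,6,0,0,-25,0,6,0,0,-28,0,6,0,0,-30,0])

```text
time_s: 18.92
position: [0.5061, 0.0805, 0.2057]
tcp_rot: [0.0, 0.295, 0.956, 0.0]
wrist_force: [0.2, -0.8, -0.5]
finger_gap: 0.0094
finger_force: 70.7
```

Call:
servo_tool(motion=[6,0,0,-8,0,6,0,0,-20,0,6,0,0,-35,0,6,0,0,-50,0,6,0,0,-60,0,6,0,0,-60,0])

```text
time_s: 19.42
position: [0.5072, 0.0809, 0.2683]
tcp_rot: [0.002, 0.295, 0.956, 0.001]
wrist_force: [0.3, -0.3, -0.6]
finger_gap: 0.0096
finger_force: 70.8
```

Run:
```python
from h import *
go(493,-242,270,-10)
go(493,-242,105,0)
im,P,K,W=cap("side"); save("s2.png",im[130:330,150:430],2)
```

```text
at [507.2  80.9 268.3] psi 55.7 tilt 0.26 t 19.42 F [ 0.3 -0.3 -0.6] gap 9.6
-> dx dy dz [-170.3 -274.7   -1.9] spin 1.147 rows>=9
at [507.2  80.9 268.3] psi 55.7 tilt 0.26 t 19.42 F [ 0.3 -0.3 -0.6] gap 9.6
-> dx dy dz [-169.8 -275.2  163.1] spin 0.972 rows>=9
```

View pics/s2.png

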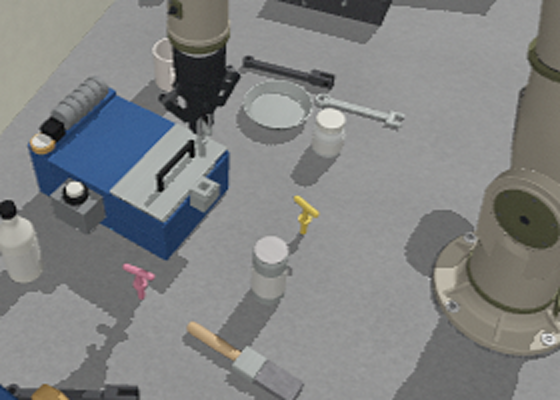

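Call:
servo_tool(motion=[6,-146,-292,0,0.972,6,-146,-292,0,0.972,6,-146,-292,0,0.972,6,-146,-292,0,0.972,6,-146,-292,0,0.972,6,-146,-292,0,0.972,6,-146,-292,0,0.972,6,-146,-292,0,0.972,6,-146,-292,50,0.972,6,-146,-292,100,0.972,6,-146,-292,130,0.972,6,-146,-292,150,0.972])

```text
time_s: 20.47
position: [0.4592, -0.242, 0.1101]
tcp_rot: [-0.003, 0.707, 0.707, -0.001]
wrist_force: [-0.9, 0.3, -1.0]
finger_gap: 0.0097
finger_force: 70.8
```

Run:
```python
from h import *
go(463,-242,75,0)
```

```text
at [ 459.2 -242.   110.1] psi -0.0 tilt 0.36 t 20.47 F [-0.9  0.3 -1. ] gap 9.7
-> dx dy dz [-0.1  4.  35.1] spin -0.000 rows>=1
```

Call:
servo_tool(motion=[6,0,4,15,0,6,0,4,25,0,6,0,4,30,0,6,0,4,33,0,6,0,4,35,0,6,0,4,36,0,17,0,4,36,0,17,0,4,36,0,17,0,4,36,0,17,0,4,36,0])

```text
time_s: 21.3
position: [0.4663, -0.2431, 0.0798]
tcp_rot: [0.0, 0.707, 0.707, 0.0]
wrist_force: [0.3, -0.9, 0.3]
finger_gap: 0.017
finger_force: 0.0
```

Call:
servo_tool(motion=[17,0,8,0,0,17,0,16,2,0,17,0,24,6,0,17,0,32,12,0,17,0,40,18,0,17,0,46,22,0,17,0,46,22,0,30,0,46,18,0,30,0,46,18,0,30,0,46,-10,0,40,0,46,-50,0,40,0,46,-100,0])

```text
time_s: 22.3
position: [0.511, -0.2421, 0.1698]
tcp_rot: [-0.003, 0.707, 0.707, -0.001]
wrist_force: [1.5, -0.0, 0.2]
finger_gap: 0.0399
finger_force: 0.0
```

Run:
```python
from h import *
go(463,-242,75,0)
im,P,K,W=cap("wrist"); save("w2.png",im,1)
go(480,75,220,79.5)
```

```text
at [ 511.  -242.1  169.8] psi 0.0 tilt 0.30 t 22.30 F [ 1.5 -0.   0.2] gap 39.9
-> dx dy dz [ -0.1 -47.6  95. ] spin 0.001 rows>=3
at [ 515.4 -243.7  180.3] psi 0.0 tilt 0.54 t 22.35 F [ 3.5 -1.4  7.7] gap 40.1
-> dx dy dz [318.6 -34.9 -41.2] spin -1.387 rows>=11
```

View pics/w2.png

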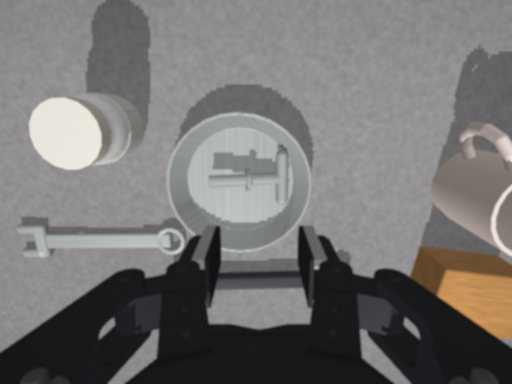

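Call:
servo_tool(motion=[0,30,0,-40,-0.12,0,322,10,-45,-1.387,0,322,10,-45,-1.387,0,322,10,-45,-1.387,0,322,10,-45,-1.387,0,322,10,-45,-1.387,0,322,10,-45,-1.387,0,322,10,-45,-1.387,0,322,10,-45,-1.387,0,322,10,-45,-1.387,0,322,10,-45,-1.387,0,322,10,-45,-1.387])

```text
time_s: 23.35
position: [0.522, 0.0796, 0.2151]
tcp_rot: [-0.001, 0.088, 0.996, 0.0]
wrist_force: [-0.3, 0.0, 0.3]
finger_gap: -0.0002
finger_force: 0.0
```

Run:
```python
from h import *
go(526,77.5,150,79.5)
```

```text
at [522.   79.6 215.1] psi 79.9 tilt 0.07 t 23.35 F [-0.3  0.   0.3] gap -0.2
-> dx dy dz [-4.4 -1.4 65. ] spin 0.007 rows>=2
```

Call:
servo_tool(motion=[0,-4,0,35,0,0,-4,0,65,0,0,-12,0,65,0,0,-22,0,65,0,0,-34,0,65,0,0,-48,0,65,0,0,-64,0,65,0,0,-80,0,65,0,0,-96,0,65,0,0,-112,0,65,0,0,-126,0,65,0,0,-138,0,65,0])

```text
time_s: 24.35
position: [0.6596, 0.0535, 0.1526]
tcp_rot: [0.0, 0.093, 0.996, 0.0]
wrist_force: [-3.0, 0.3, -0.8]
finger_gap: 0.0003
finger_force: 1.4
```

Call:
servo_tool(motion=[0,-6,0,0,0,0,-10,0,0,0,0,-13,0,0,0,0,-16,0,0,0,0,-18,0,0,0])

```text
time_s: 24.77
position: [0.6757, 0.0506, 0.1517]
tcp_rot: [0.0, 0.092, 0.996, 0.0]
wrist_force: [-1.5, 0.5, 2.1]
finger_gap: 0.0001
finger_force: 1.1
```

Call:
servo_tool(motion=[0,-2,0,0,0,0,-4,0,0,0,0,-6,0,0,0,0,-6,0,0,0])

```text
time_s: 25.1
position: [0.68, 0.0499, 0.1511]
tcp_rot: [-0.002, 0.091, 0.996, -0.0]
wrist_force: [-10.4, -0.4, 5.6]
finger_gap: -0.0
finger_force: 4.8
```

Call:
servo_tool(motion=[0,-2,0,0,0,0,-3,0,0,0,0,-4,0,0,0,0,-4,0,0,0])

```text
time_s: 25.43
position: [0.6803, 0.0499, 0.151]
tcp_rot: [-0.005, 0.091, 0.996, -0.001]
wrist_force: [-28.6, -0.4, 15.9]
finger_gap: -0.0001
finger_force: 13.8
```

Call:
servo_tool(motion=[0,8,0,0,0,0,20,0,-10,0,0,45,0,-45,0,0,75,0,-80,0,0,90,0,-110,0,0,90,0,-130,0,0,90,0,-130,0,0,90,0,-130,0,0,90,0,-130,0])

```text
time_s: 26.18
position: [0.5968, 0.0647, 0.2803]
tcp_rot: [-0.0, 0.092, 0.996, -0.0]
wrist_force: [-0.1, -0.1, -0.5]
finger_gap: -0.0
finger_force: 0.0
```

```bash
python3 - <<'E'
from h import *
go(600,60,300,79.5)
im,P,K,W=cap("wrist"); save("w3.png",im); np.savez("pics/w3",im=im,P=P,K=K,W=W)
for n in("scene","side"):
    im,P,K,W=cap(n); np.savez("pics/"+n,im=im,P=P,K=K,W=W)
E
python3 m.py | grep -E "dark|scene|side"; python3 m2.py | grep -E "tall|handle|hood|button"
```

```text
at [596.8  64.7 280.3] psi 79.4 tilt 0.02 t 26.18 F [-0.1 -0.1 -0.5] gap -0.0
-> dx dy dz [ -4.   -4.  -19.7] spin -0.001 rows>=0
scene floor z -0.00044313302378407027
 darkcomp [155 142  47  37 216] c 511 -359 wh 198 25 ang 0.9
 darkcomp [388 285  20  75 551] c 564 443 wh 198 24 ang 21.5
side floor z 0.0015989470134056827
 darkcomp [272 158  45  16 164] c 510 -357 wh 196 32 ang 3.1
 darkcomp [153 322  15   8  64] c 637 472 wh 42 17 ang 8.4
 darkcomp [180 323  39  10 248] c 526 430 wh 116 24 ang 22.1
scene hood [226, 190, 39, 38, 291] c 577 6 wh 75 131 ang 80.2 z 0.106-0.117
scene hood [250, 228, 6, 5, 17] c 636 52 wh 10 14 ang 79.7 z 0.110-0.116
scene hood [200, 231, 115, 65, 549] c 675 106 wh 85 291 ang 78.6 z 0.106-0.117
scene hood [176, 243, 23, 27, 56] c 798 -18 wh 96 3 ang 79.2 z 0.106-0.117
scene button [234, 248, 38, 33, 547] c 726 113 wh 47 115 ang 81.3 z 0.114-0.134
scene button [266, 265, 13, 11, 103] c 702 166 wh 29 29 ang 24.6 z 0.110-0.127
side hood [165, 189, 83, 55, 428] c 660 52 wh 200 286 ang 79.1 z 0.106-0.117
side hood [249, 198, 15, 9, 31] c 536 -20 wh 8 60 ang 78.7 z 0.106-0.116
side button [174, 205, 31, 17, 236] c 722 114 wh 47 109 ang 80.3 z 0.115-0.128
side button [183, 221, 9, 7, 51] c 704 170 wh 25 25 ang 16.5 z 0.109-0.127
```

View pics/w3.png

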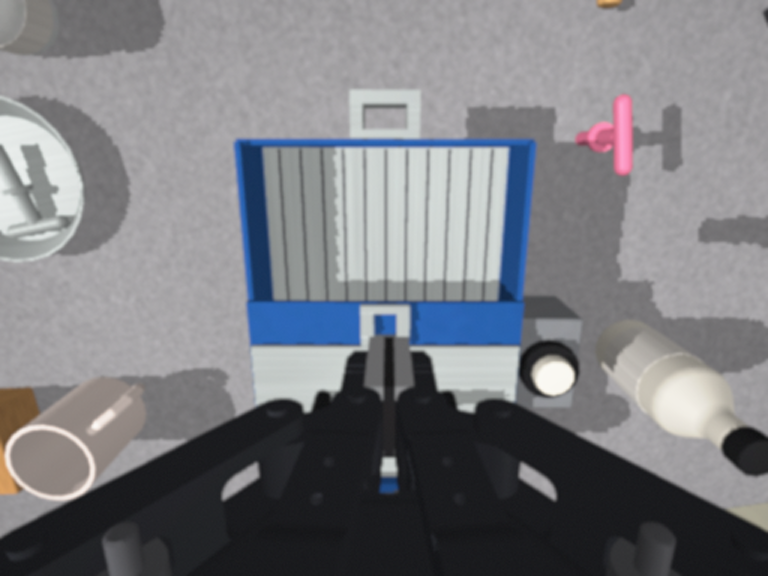

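Run:
```python
from h import *
d=np.load("pics/w3.npz"); K,W=d["K"],d["W"]
for u,v,h in((237,141,.105),(535,141,.105),(250,302,.114),(523,302,.114),(385,88,.113),(385,137,.113),(553,376,.121)):
    p=ray(K,W,u/1.5,v/1.5,h)*1000
    a=np.radians(-10.5); e=(p-[640.1,55.7,0])[:2]; print(p.round(1), "washer",round(e[0]*np.cos(a)+e[1]*np.sin(a),1),round(-e[0]*np.sin(a)+e[1]*np.cos(a),1))
go(438,-359,200,92)
```

```text
[502.6 -17.8 105. ] washer -121.8 -97.3
[538.3 173.  105. ] washer -121.5 96.8
[608.7 -35.7 114. ] washer -14.2 -95.5
[643.8 151.9 114. ] washer -13.9 95.2
[489.9  82.8 113. ] washer -152.6 -0.7
[518.1  77.5 113. ] washer -123.9 -0.8
[700.8 165.5 121. ] washer 39.7 119.1
at [596.5  64.7 279.4] psi 79.4 tilt 0.14 t 26.33 F [ 0.4 -0.2 -0.2] gap 0.1
-> dx dy dz [  78.  -445.5   79.7] spin -0.219 rows>=11
```

Call:
servo_tool(motion=[45,78,-445,50,-0.21,45,78,-445,50,-0.21,45,78,-445,50,-0.21,45,78,-445,50,-0.21,45,78,-445,50,-0.21,45,78,-445,50,-0.21,45,78,-445,50,-0.21,45,78,-445,50,-0.21,45,78,-445,50,-0.21,45,78,-445,50,-0.21,45,78,-445,50,-0.21,45,78,-445,50,-0.21])

```text
time_s: 27.33
position: [0.4324, -0.3675, 0.228]
tcp_rot: [-0.003, -0.006, 1.0, -0.0]
wrist_force: [-1.0, -0.4, 0.3]
finger_gap: 0.045
finger_force: 0.0
```

```bash
cat > arm.py <<'E'
from h import *
import sys
cx,cy=map(float,sys.argv[1:3])
im,P,K,W=cap("wrist"); save(sys.argv[3],im,1)
m=(im.max(2)<95)&(P[...,2]>.008)&(P[...,2]<.032)
k,l,st,_=cv2.connectedComponentsWithStats(m.astype(np.uint8))
for i in range(1,k):
    if st[i,4]>300:
        q=P[l==i]; print(st[i].tolist(),cv2.minAreaRect((q[:,:2]*1000).astype(np.float32)),q[:,2].max().round(3))
        h=q[q[:,2]>.0205]
        if len(h)>50: print("  head",cv2.minAreaRect((h[:,:2]*1000).astype(np.float32)))
E
python3 arm.py 436 -360 w4.png; python3 -c "
from h import *
go(436,-360,200,91)"
```

```text
[40, 107, 45, 189, 2528] ((487.3409729003906, -599.1248779296875), (235.59860229492188, 5.769759178161621), 0.29945066571235657) 0.032
  head ((486.4296875, -599.1190795898438), (233.7766571044922, 5.755891799926758), 0.3080393671989441)
[251, 145, 21, 152, 2058] ((508.44122314453125, -362.8072509765625), (198.88961791992188, 22.33500862121582), 1.7031999826431274) 0.027
  head ((434.3448791503906, -365.327880859375), (50.559043884277344, 21.738588333129883), 1.3205711841583252)
[0, 299, 50, 13, 584] ((624.7937622070312, -676.9876098632812), (80.58132934570312, 3.180894374847412), 89.98159790039062) 0.032
  head ((624.706787109375, -671.8391723632812), (70.28829193115234, 2.9835660457611084), 89.63814544677734)
at [ 434.9 -363.3  228.5] psi 91.0 tilt 0.22 t 27.38 F [ 1.   0.5 -0. ] gap 45.1
-> dx dy dz [-1.3  3.2 28.5] spin -0.001 rows>=1
```

View pics/w4.png

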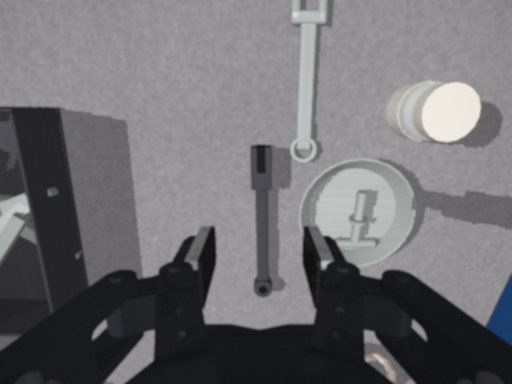

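```bash
python3 arm.py 436 -360 w5.png; python3 -c "
from h import *
go(444,-361,100,91.2)"
```

```text
[34, 104, 48, 195, 2649] ((491.36505126953125, -599.7490844726562), (242.2827911376953, 4.451136589050293), 0.2415107637643814) 0.032
  head ((490.78411865234375, -600.580078125), (3.8636555671691895, 241.12533569335938), 89.98050689697266)
[247, 142, 21, 152, 2067] ((508.2832336425781, -362.85186767578125), (198.75465393066406, 22.23015022277832), 1.7101085186004639) 0.027
  head ((434.26617431640625, -365.3102111816406), (49.70611572265625, 21.762601852416992), 1.2547415494918823)
[0, 296, 45, 14, 519] ((624.9840087890625, -674.1008911132812), (74.51676940917969, 2.8723301887512207), 89.71564483642578) 0.032
  head ((624.9404296875, -669.2763671875), (2.6102426052093506, 64.87952423095703), 0.2870754897594452)
at [ 437.  -360.   229.2] psi 91.2 tilt 0.17 t 27.43 F [ 0.5  0.5 -0.4] gap 45.1
-> dx dy dz [ -7.2  -1.4 129.2] spin 0.001 rows>=3
```

Call:
servo_tool(motion=[36,-6,-3.5,40,0,36,-6,-3.5,80,0,36,-6,-3.5,120,0,36,-6,-3.5,150,0,36,-6,-3.5,165,0,36,-6,-3.5,165,0,36,-6,-3.5,165,0], squeeze=40)

```text
time_s: 28.02
position: [0.4454, -0.3596, 0.0655]
tcp_rot: [-0.0, -0.014, 1.0, 0.001]
wrist_force: [0.8, -0.4, 1.0]
finger_gap: 0.0361
finger_force: 0.0
```

```bash
python3 -c "
from h import *
go(443,-363.5,17,91.4)"
```

```text
at [ 445.4 -359.6   65.5] psi 91.6 tilt 0.13 t 28.02 F [ 0.8 -0.4  1. ] gap 36.1
-> dx dy dz [ 2.5 -3.9 48.5] spin 0.004 rows>=1
```

Call:
servo_tool(motion=[36,2,-3,20,0,36,2,-3,38,0,36,2,-3,48,0,36,2,-3,48,0,10,2,-3,48,0,10,2,-3,48,0,10,2,-3,48,0,10,2,-3,48,0,10,2,-3,48,0], squeeze=40)

```text
time_s: 28.77
position: [0.4438, -0.3647, 0.0193]
tcp_rot: [0.001, -0.013, 1.0, -0.001]
wrist_force: [-0.8, 2.5, 6.3]
finger_gap: 0.0232
finger_force: 40.8
```

```bash
python3 -c "
from h import *
go(443,-363.5,17,91.4)
print(r.sense()['finger_force'])"
```

```text
at [ 443.8 -364.7   19.3] psi 91.5 tilt 0.11 t 28.77 F [-0.8  2.5  6.3] gap 23.2
-> dx dy dz [0.8 1.2 2.3] spin 0.002 rows>=0
40.839723944664
```

Call:
servo_tool(motion=[10,0,0,0,0,10,0,0,-8,0,10,-1,0,-18,0,10,-3,0,-28,0,10,-5,0,-38,0,10,-8,0,-48,0,10,-11,0,-58,0,10,-15,0,-68,0,10,-20,0,-78,0,10,-24,0,-86,0,10,-28,0,-92,0,10,-28,0,-92,0], squeeze=20)

```text
time_s: 29.77
position: [0.4728, -0.3637, 0.1117]
tcp_rot: [0.001, -0.014, 1.0, -0.001]
wrist_force: [-0.0, 0.5, -3.7]
finger_gap: 0.0231
finger_force: 39.6
```

```bash
cat > tilt.py <<'E'
from h import *
import sys
go(443,-363.5,17,91.4); s=r.sense(); print(s['finger_force'],s["wrist_torque"].round(2))
im,P,K,W=cap("wrist"); save(sys.argv[1],im,1)
M=yaw(); p=(P-s["position"])@M   # tool coords
m=(im.max(2)<95)&(abs(p[...,1])<.012)&(p[...,0]<.05)&(p[...,0]>-.2)
for a in range(-190,50,20):
    q=p[m&(p[...,0]*1000>a)&(p[...,0]*1000<a+20)]
    if len(q)>10: print(a+10,len(q),"top tool z",np.percentile(q[:,2]*1000,[10,50,90]).round(0))
E
python3 tilt.py w6.png
```

```text
at [ 472.8 -363.7  111.7] psi 91.6 tilt 0.16 t 29.77 F [-0.   0.5 -3.7] gap 23.1
-> dx dy dz [30.   1.2 94.6] spin 0.003 rows>=2
39.59642708301544 [-0.11  0.09 -0.01]
-40 730 top tool z [4. 5. 6.]
-20 809 top tool z [-6. -4.  5.]
0 2411 top tool z [-22.  -5.  -5.]
20 9265 top tool z [-81. -69.  -5.]
40 1001 top tool z [-6. -3. 11.]
```

View pics/w6.png

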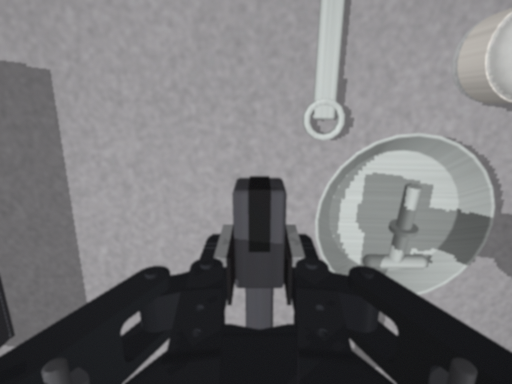

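Call:
servo_tool(motion=[10,14,0,40,0,10,28,0,75,0,10,28,0,92,0,10,28,0,92,0,30,28,0,92,0,30,28,0,92,0,30,39,0,92,0,30,39,0,92,0,15,39,0,91,0,15,39,0,91,0,15,39,0,91,0,15,39,0,91,0], squeeze=20)

```text
time_s: 30.82
position: [0.4317, -0.3647, 0.0186]
tcp_rot: [-0.0, -0.013, 1.0, 0.0]
wrist_force: [0.5, 0.1, -3.4]
finger_gap: 0.0238
finger_force: 23.7
```

Call:
servo_tool(motion=[15,0,0,-3,0,15,0,0,-8,0,15,-1,0,-18,0,15,-3,0,-28,0,15,-5,0,-38,0,15,-8,0,-48,0,15,-11,0,-58,0,15,-15,0,-68,0,15,-20,0,-78,0,15,-24,0,-86,0,15,-28,0,-92,0,15,-28,0,-92,0], squeeze=20)

```text
time_s: 31.82
position: [0.4617, -0.3641, 0.1126]
tcp_rot: [0.001, -0.014, 1.0, -0.001]
wrist_force: [0.0, -0.2, -4.2]
finger_gap: 0.0234
finger_force: 23.7
```

```bash
python3 tilt.py w7.png
```

```text
at [ 461.7 -364.1  112.6] psi 91.6 tilt 0.16 t 31.82 F [ 0.  -0.2 -4.2] gap 23.4
-> dx dy dz [18.9  1.2 95.6] spin 0.003 rows>=2
23.66191953420639 [-0.01  0.08 -0.01]
-40 566 top tool z [4. 4. 5.]
-20 1279 top tool z [-7. -6. -5.]
0 2334 top tool z [-20.  -6.  -5.]
20 9250 top tool z [-81. -69.  -5.]
```

Call:
servo_tool(motion=[15,-15,0,40,0,15,-15,0,75,0,15,-15,0,91,0,15,-15,0,92,0,32,-15,0,92,0,32,-15,0,92,0,32,-1,0,92,0,32,-1,0,92,0,22,-1,0,91,0,22,-1,0,91,0,22,-1,0,91,0,22,-1,0,91,0], squeeze=20)

```text
time_s: 32.87
position: [0.4612, -0.3643, 0.0204]
tcp_rot: [0.0, -0.013, 1.0, -0.0]
wrist_force: [-2.3, -0.0, 3.1]
finger_gap: 0.0237
finger_force: 22.5
```

Call:
servo_tool(motion=[22,0,0,-10,0,22,-3,0,-30,0,22,-8,0,-50,0,22,-8,0,-50,0,22,-8,0,-50,0], squeeze=20)

```text
time_s: 33.28
position: [0.4699, -0.3639, 0.0708]
tcp_rot: [0.001, -0.014, 1.0, -0.001]
wrist_force: [-0.2, -0.0, -4.6]
finger_gap: 0.0238
finger_force: 21.0
```

```bash
python3 tilt.py w8.png
```

```text
at [ 469.9 -363.9   70.8] psi 91.5 tilt 0.14 t 33.28 F [-0.2 -0.  -4.6] gap 23.8
-> dx dy dz [27.   1.1 53.8] spin 0.003 rows>=1
21.008925139904022 [0.02 0.21 0.03]
-60 314 top tool z [19. 20. 21.]
-40 474 top tool z [ 4.  5. 18.]
-20 1300 top tool z [-1.  1.  3.]
0 2128 top tool z [-20.  -4.  -2.]
20 8250 top tool z [-82. -71.   2.]
```

Call:
servo_tool(motion=[22,-6,0,-40,0,22,-10,0,-60,0,22,-10,0,-60,0,22,-10,0,-60,0,22,-10,0,-60,0,22,-10,0,-60,0], squeeze=20)

```text
time_s: 33.83
position: [0.4772, -0.363, 0.1273]
tcp_rot: [-0.002, -0.013, 1.0, 0.001]
wrist_force: [-0.3, -0.4, -5.2]
finger_gap: 0.0234
finger_force: 20.5
```

```bash
python3 tilt.py w9.png
```

```text
at [ 477.2 -363.   127.3] psi 91.5 tilt 0.25 t 33.83 F [-0.3 -0.4 -5.2] gap 23.4
-> dx dy dz [3.380e+01 1.000e-01 1.104e+02] spin 0.001 rows>=3
20.475398004055023 [0.04 0.23 0.05]
-140 13 top tool z [104. 126. 127.]
-100 174 top tool z [65. 70. 75.]
-80 216 top tool z [53. 58. 63.]
-60 278 top tool z [41. 46. 51.]
-40 138 top tool z [16. 18. 40.]
-20 847 top tool z [ 5. 10. 15.]
0 1896 top tool z [-24.  -5.   2.]
20 8598 top tool z [-82. -70.   3.]
```

Call:
servo_tool(motion=[10,0,0,0,0,10,0,0,0,0,10,0,0,-20,0,10,0,0,-50,0,10,0,0,-85,0,10,0,0,-115,0,10,0,0,-135,0,10,0,0,-135,0], squeeze=45)

```text
time_s: 34.55
position: [0.4808, -0.3644, 0.2703]
tcp_rot: [0.003, -0.013, 1.0, -0.003]
wrist_force: [1.0, 0.4, -3.8]
finger_gap: 0.0229
finger_force: 47.7
```

```bash
cat >> h.py <<'E'
def wsh(x,y):
    a=np.radians(-10.5); return 640.1+x*np.cos(a)-y*np.sin(a), 55.7+x*np.sin(a)+y*np.cos(a)
def gow(x,y,z): go(*wsh(x,y),z,79.5)
E
python3 tilt.py w10.png; python3 -c "
from h import *
gow(-190,-40,262)"
```

```text
at [ 480.8 -364.4  270.3] psi 91.5 tilt 0.48 t 34.55 F [ 1.   0.4 -3.8] gap 22.9
-> dx dy dz [ 39.4   3.2 253. ] spin 0.002 rows>=6
47.668561935424805 [-0.01  0.01  0.03]
-100 167 top tool z [65. 69. 75.]
-80 194 top tool z [53. 58. 62.]
-60 287 top tool z [41. 46. 51.]
-40 149 top tool z [16. 18. 39.]
-20 848 top tool z [ 5. 10. 15.]
0 1997 top tool z [-23.  -5.   2.]
20 8744 top tool z [-82. -70.   3.]
at [ 480.  -364.   267.2] psi 91.5 tilt 0.27 t 34.60 F [-0.6  0.4 -4.8] gap 22.8
-> dx dy dz [ 23.1 415.8   3.9] spin 0.210 rows>=10
```

Call:
servo_tool(motion=[10,23,415,5,0.21,10,23,415,5,0.21,10,23,415,5,0.21,10,23,415,5,0.21,10,23,415,5,0.21,10,23,415,5,0.21,10,23,415,5,0.21,10,23,415,5,0.21,10,23,415,5,0.21,10,23,415,5,0.21,10,23,415,5,0.21,10,23,415,5,0.21])

```text
time_s: 35.6
position: [0.4436, 0.0534, 0.2584]
tcp_rot: [-0.001, 0.089, 0.996, -0.0]
wrist_force: [0.3, -1.1, -4.1]
finger_gap: 0.0223
finger_force: 47.6
```

```bash
python3 tilt.py w11.png | tail -9; python3 -c "
from h import *
gow(-190,-40,180)"
```

```text
47.59743511676788 [-0.04  0.15 -0.01]
-120 14 top tool z [77. 77. 78.]
-100 182 top tool z [65. 70. 75.]
-80 228 top tool z [53. 58. 63.]
-60 271 top tool z [41. 46. 51.]
-40 142 top tool z [16. 18. 40.]
-20 847 top tool z [ 5. 10. 15.]
0 1989 top tool z [-24.  -5.   2.]
20 8789 top tool z [-82. -70.   3.]
at [444.   51.1 258.4] psi 79.6 tilt 0.13 t 35.65 F [ 0.3 -1.1 -4.3] gap 22.5
-> dx dy dz [-2.1  0.3 78.4] spin 0.002 rows>=2
```

View pics/w11.png

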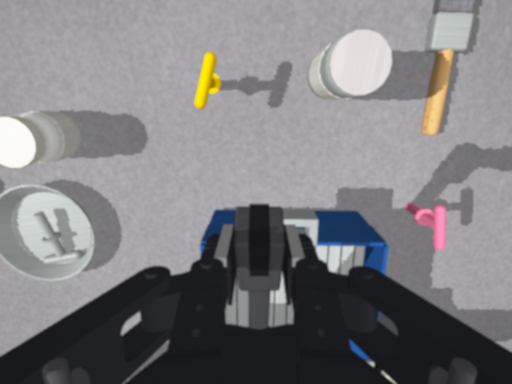

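Call:
servo_tool(motion=[10,-2,0,20,0,10,-2,0,40,0,10,-2,0,55,0,10,-2,0,65,0,10,-2,0,70,0,10,-2,0,74,0,10,-2,0,74,0,10,-2,0,74,0])

```text
time_s: 36.32
position: [0.4473, 0.0501, 0.1864]
tcp_rot: [0.0, 0.092, 0.996, 0.0]
wrist_force: [-0.8, 0.1, -3.1]
finger_gap: 0.023
finger_force: 47.5
```

```bash
python3 -c "
from h import *
gow(-136,-40,176)"
```

```text
at [447.3  50.1 186.4] psi 79.4 tilt 0.04 t 36.32 F [-0.8  0.1 -3.1] gap 23.0
-> dx dy dz [-52.5   0.6  10.4] spin -0.001 rows>=1
```

Call:
servo_tool(motion=[10,-10,0,2,0,10,-22,0,5,0,10,-34,0,7,0,10,-44,0,9,0,10,-52,0,10,0,10,-58,0,18,0,10,-64,0,26,0,10,-70,0,35,0,10,-70,0,35,0])

```text
time_s: 37.07
position: [0.5163, 0.037, 0.1492]
tcp_rot: [-0.0, 0.092, 0.996, 0.0]
wrist_force: [0.6, -0.2, -1.5]
finger_gap: 0.0228
finger_force: 47.7
```

```bash
python3 -c "
from h import *
gow(-100,-40,128)"; python3 tilt.py w12.png | tail -9
```

```text
at [516.3  37.  149.2] psi 79.5 tilt 0.04 t 37.07 F [ 0.6 -0.2 -1.5] gap 22.8
-> dx dy dz [-18.4   0.9  21.2] spin -0.001 rows>=1
at [516.3  37.  149.2] psi 79.5 tilt 0.04 t 37.07 F [ 0.6 -0.2 -1.5] gap 22.8
-> dx dy dz [  -1.3 -407.2  132.1] spin -0.208 rows>=10
47.73525059223175 [-0.16 -0.61 -0.01]
-80 123 top tool z [36. 37. 39.]
-60 380 top tool z [29. 32. 35.]
-40 303 top tool z [10. 11. 27.]
-20 1076 top tool z [2. 5. 9.]
0 2222 top tool z [-23.  -4.   1.]
20 8589 top tool z [-82. -70.   4.]
```

Call:
servo_tool(motion=[10,-6,0,7,0,10,-12,0,14,0,10,-20,0,21,0,10,-23,0,28,0,10,-25,0,38,0,10,-26,0,48,0,10,-27,0,56,0,10,-27,0,60,0,10,-27,0,60,0])

```text
time_s: 37.87
position: [0.5416, 0.0326, 0.0896]
tcp_rot: [-0.001, 0.092, 0.996, 0.0]
wrist_force: [-1.2, 0.6, -1.4]
finger_gap: 0.0229
finger_force: 46.5
```

```bash
python3 -c "
from h import *
gow(-91,-40,80)"; python3 tilt.py w13.png | tail -9
```

```text
at [541.6  32.6  89.6] psi 79.5 tilt 0.10 t 37.87 F [-1.2  0.6 -1.4] gap 22.9
-> dx dy dz [-1.6  0.7  9.6] spin -0.000 rows>=0
at [541.6  32.6  89.6] psi 79.5 tilt 0.10 t 37.87 F [-1.2  0.6 -1.4] gap 22.9
-> dx dy dz [  24.6 -407.4   72.6] spin -0.208 rows>=10
46.54740750789642 [0.05 0.08 0.02]
-60 57 top tool z [ 9. 10. 11.]
-40 370 top tool z [-1. -1.  1.]
-20 865 top tool z [-3. -2. -1.]
0 3148 top tool z [-20.  -2.  10.]
20 7258 top tool z [-83. -72. -62.]
```

Nearly flat. Final 8 mm down, release, and lift.

Call:
servo_tool(motion=[10,-1,0,4,0,10,-2,0,7,0,10,-2,0,9,0,10,-2,0,9,0,34,-2,0,8,0,34,-2,0,8,0,34,-2,0,8,0,34,-2,0,-30,0,34,10,0,-70,0,34,20,0,-110,0,34,20,0,-150,0,34,20,0,-190,0])

```text
time_s: 38.92
position: [0.5219, 0.0366, 0.2832]
tcp_rot: [0.0, 0.091, 0.996, -0.0]
wrist_force: [1.4, 0.8, -0.8]
finger_gap: 0.0342
finger_force: 0.0
```

```bash
python3 - <<'E'
from h import *
import os
for n in("scene","side"):
    im,P,K,W=cap(n); np.savez("pics/"+n,im=im,P=P,K=K,W=W)
im,P,K,W=cap("wrist"); save("w14.png",im,1.2)
x0,y0=wsh(-74,-40); m=(im.max(2)<95)&(P[...,2]>.065)&(P[...,2]<.095)&(np.hypot(P[...,0]-x0/1e3,P[...,1]-y0/1e3)<.08)
q=P[m]; print(len(q),cv2.minAreaRect((q[:,:2]*1000).astype(np.float32)),np.percentile(q[:,2],[5,50,95]),wsh(-74,-40))
go(495,418,220,111.5)
E
python3 m.py|grep dark
```

```text
1743 ((569.9976196289062, 20.184261322021484), (95.41385650634766, 134.21080017089844), 79.628173828125) [0.07088789 0.08362709 0.09102037] (np.float64(560.0497158205816), np.float64(29.855232583860733))
at [524.3  36.7 284.7] psi 79.5 tilt 0.41 t 39.07 F [ 0.7  0.  -0.4] gap 34.0
-> dx dy dz [ 99.  369.4  64.3] spin -0.559 rows>=9
 darkcomp [389 285  19  75 561] c 564 444 wh 199 24 ang 21.8
 darkcomp [153 322  16   8  71] c 636 470 wh 44 20 ang 13.8
 darkcomp [180 323  39  10 253] c 525 431 wh 115 24 ang 22.9
```

View pics/w14.png

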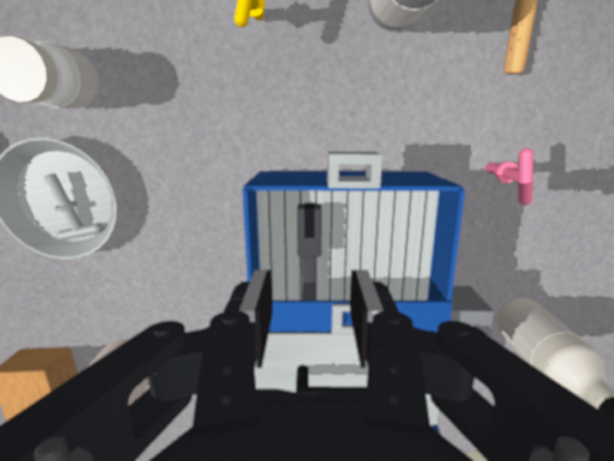

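Call:
servo_tool(motion=[36,99,369,60,-0.56,36,99,369,60,-0.56,36,99,369,60,-0.56,36,99,369,60,-0.56,36,99,369,60,-0.56,36,99,369,60,-0.56,36,99,369,60,-0.56,36,99,369,60,-0.56,36,99,369,60,-0.56,36,99,369,60,-0.56,36,99,369,60,-0.56,36,99,369,60,-0.56])

```text
time_s: 40.07
position: [0.4916, 0.4178, 0.2192]
tcp_rot: [-0.001, -0.188, 0.982, -0.0]
wrist_force: [0.1, -0.7, -0.3]
finger_gap: 0.036
finger_force: 0.0
```

```bash
python3 arm.py 1 1 w15.png; python3 -c "
from h import *
go(478.5,410,70,111.6)"
```

```text
[0, 100, 38, 113, 1334] ((592.2357177734375, 159.0516815185547), (134.39039611816406, 40.7673454284668), 7.467645645141602) 0.032
  head ((580.1115112304688, 161.78610229492188), (106.79730987548828, 32.6798210144043), 7.809606075286865)
[247, 143, 20, 155, 2103] ((561.1580810546875, 442.3187561035156), (198.31777954101562, 21.42867660522461), 21.143346786499023) 0.027
  head ((491.8961486816406, 415.5486145019531), (49.38653564453125, 21.41636848449707), 21.09193229675293)
at [492.8 416.4 219.8] psi 111.6 tilt 0.10 t 40.12 F [ 0.7 -1.3 -0.1] gap 36.1
-> dx dy dz [ 15.4  -0.6 149.8] spin -0.001 rows>=4
```

View pics/w15.png

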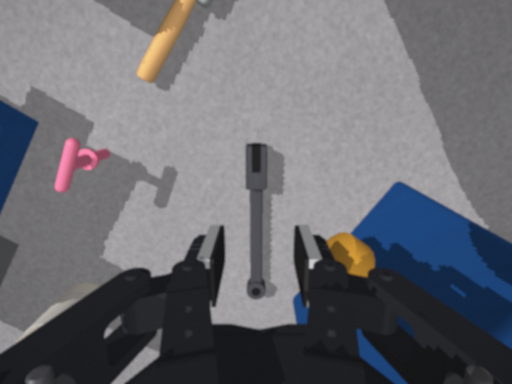

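Call:
servo_tool(motion=[34,17,-1,40,0.005,34,17,-1,80,0.005,34,17,-1,115,0.005,34,17,-1,140,0.005,34,17,-1,150,0.005,34,17,-1,150,0.005,34,17,-1,150,0.005], squeeze=20)

```text
time_s: 40.7
position: [0.4783, 0.4093, 0.072]
tcp_rot: [0.0, -0.184, 0.983, 0.0]
wrist_force: [0.3, 0.8, 0.5]
finger_gap: 0.0338
finger_force: 0.0
```

```bash
python3 -c "
from h import *
go(476.2,409.3,20,111.2)"
```

```text
at [478.3 409.3  72. ] psi 111.2 tilt 0.05 t 40.70 F [0.3 0.8 0.5] gap 33.8
-> dx dy dz [ 2.   0.8 52. ] spin -0.001 rows>=1
```

Descend, close weakly (20 N), lift in an arc.

Call:
servo_tool(motion=[34,2,0.5,25,0,34,2,0.5,42,0,34,2,0.5,51,0,34,2,0.5,51,0,34,2,0.5,51,0,22,2,0.5,51,0,22,2,0.5,51,0,22,2,0.5,51,0,22,2,0.5,51,0], squeeze=20)

```text
time_s: 41.45
position: [0.4763, 0.4105, 0.0221]
tcp_rot: [0.001, -0.184, 0.983, 0.001]
wrist_force: [-0.4, -1.8, 7.2]
finger_gap: 0.0236
finger_force: 20.8
```

Call:
servo_tool(motion=[22,0,0,-10,0,22,-3,0,-30,0,22,-8,0,-50,0,22,-8,0,-50,0,22,-8,0,-50,0], squeeze=20)

```text
time_s: 41.87
position: [0.4832, 0.4132, 0.0712]
tcp_rot: [0.001, -0.184, 0.983, 0.001]
wrist_force: [-0.7, 0.3, -5.9]
finger_gap: 0.0237
finger_force: 19.9
```

Call:
servo_tool(motion=[22,-6,0,-40,0,22,-10,0,-60,0,22,-10,0,-60,0,22,-10,0,-60,0,22,-10,0,-60,0], squeeze=20)

```text
time_s: 42.28
position: [0.4911, 0.4152, 0.1278]
tcp_rot: [-0.001, -0.185, 0.983, -0.001]
wrist_force: [0.0, 0.1, -3.7]
finger_gap: 0.0234
finger_force: 20.3
```

```bash
python3 tilt.py w16.png
```

```text
at [491.1 415.2 127.8] psi 111.3 tilt 0.18 t 42.28 F [ 0.   0.1 -3.7] gap 23.4
-> dx dy dz [ 327.2 -707.9  112.7] spin 0.347 rows>=19
20.34727782011032 [-0.1   0.19 -0.01]
-100 122 top tool z [61. 63. 66.]
-80 240 top tool z [50. 54. 59.]
-60 293 top tool z [39. 43. 47.]
-40 237 top tool z [16. 17. 19.]
-20 899 top tool z [ 5.  9. 14.]
0 2258 top tool z [-44.  -2.   3.]
20 7972 top tool z [-82. -71.   6.]
```

Call:
servo_tool(motion=[10,0,0,0,0,10,0,0,0,0,10,0,0,-20,0,10,0,0,-50,0,10,0,0,-85,0,10,0,0,-115,0,10,0,0,-135,0,10,0,0,-135,0], squeeze=45)

```text
time_s: 43.0
position: [0.4926, 0.4179, 0.2699]
tcp_rot: [0.003, -0.185, 0.983, 0.002]
wrist_force: [-0.1, 0.6, -3.2]
finger_gap: 0.0229
finger_force: 47.2
```

```bash
python3 tilt.py w17.png|tail -7; python3 -c "
from h import *
gow(-190,40,262)"
```

```text
-100 121 top tool z [60. 63. 65.]
-80 228 top tool z [50. 53. 58.]
-60 284 top tool z [39. 43. 47.]
-40 232 top tool z [16. 17. 19.]
-20 890 top tool z [ 5.  9. 14.]
0 2356 top tool z [-24.  -2.   3.]
20 8146 top tool z [-82. -71.   5.]
at [492.3 417.2 266.9] psi 111.3 tilt 0.22 t 43.05 F [-0.3  0.2 -5.1] gap 22.9
-> dx dy dz [ 133.9 -256.5    4. ] spin 0.555 rows>=7
```

Call:
servo_tool(motion=[10,134,-256,5,0.555,10,134,-256,5,0.555,10,134,-256,5,0.555,10,134,-256,5,0.555,10,134,-256,5,0.555,10,134,-256,5,0.555,10,134,-256,5,0.555,10,134,-256,5,0.555,10,134,-256,5,0.555,10,134,-256,5,0.555])

```text
time_s: 43.88
position: [0.4594, 0.1286, 0.2586]
tcp_rot: [-0.001, 0.092, 0.996, -0.0]
wrist_force: [0.2, 0.9, -3.7]
finger_gap: 0.0226
finger_force: 47.1
```

```bash
python3 -c "
from h import *
gow(-190,40,186)"
```

```text
at [459.4 128.6 258.6] psi 79.4 tilt 0.11 t 43.88 F [ 0.2  0.9 -3.7] gap 22.6
-> dx dy dz [-1.1  1.3 72.6] spin -0.002 rows>=2
```

Call:
servo_tool(motion=[10,-1,1,20,0,10,-1,1,40,0,10,-1,1,55,0,10,-1,1,65,0,10,-1,1,70,0,10,-1,1,74,0,10,-1,1,74,0])

```text
time_s: 44.47
position: [0.461, 0.1305, 0.1855]
tcp_rot: [-0.0, 0.091, 0.996, 0.0]
wrist_force: [0.7, -0.2, -3.8]
finger_gap: 0.0226
finger_force: 47.1
```

Call:
servo_tool(motion=[10,-10,0,2,0,10,-22,0,5,0,10,-34,0,7,0,10,-44,0,9,0,10,-54,0,11,0,10,-60,0,18,0,10,-66,0,26,0,10,-72,0,35,0,10,-72,0,35,0])

```text
time_s: 45.22
position: [0.5324, 0.1161, 0.149]
tcp_rot: [-0.001, 0.092, 0.996, -0.0]
wrist_force: [0.5, -0.9, -1.2]
finger_gap: 0.0228
finger_force: 47.2
```

```bash
python3 -c "
from h import *
gow(-100,40,128)"; python3 tilt.py w18.png | tail -9
```

```text
at [532.4 116.1 149. ] psi 79.5 tilt 0.07 t 45.22 F [ 0.5 -0.9 -1.2] gap 22.8
-> dx dy dz [-17.    0.2  21. ] spin -0.001 rows>=1
at [532.4 116.1 149. ] psi 79.5 tilt 0.07 t 45.22 F [ 0.5 -0.9 -1.2] gap 22.8
-> dx dy dz [-1.000e-01 -4.879e+02  1.321e+02] spin -0.209 rows>=12
47.23449647426605 [-0.03 -0.51  0.04]
-80 70 top tool z [36. 38. 39.]
-60 176 top tool z [29. 32. 35.]
-40 178 top tool z [10. 12. 13.]
-20 680 top tool z [3. 5. 9.]
0 2482 top tool z [-23.  -1.   3.]
20 7976 top tool z [-82. -71.  -7.]
```

Call:
servo_tool(motion=[10,-6,0,7,0,10,-11,0,14,0,10,-18,0,21,0,10,-21,0,28,0,10,-23,0,38,0,10,-25,0,48,0,10,-27,0,56,0,10,-28,0,60,0,10,-28,0,65,0,10,-28,0,69,0,10,-28,0,69,0])

```text
time_s: 46.18
position: [0.5595, 0.1116, 0.0834]
tcp_rot: [0.0, 0.092, 0.996, -0.0]
wrist_force: [-7.7, -2.3, 14.1]
finger_gap: 0.0228
finger_force: 48.5
```

```bash
python3 -c "
from h import *
gow(-91,40,80)"; python3 tilt.py w19.png | tail -5
```

```text
at [559.5 111.6  83.4] psi 79.5 tilt 0.07 t 46.18 F [-7.7 -2.3 14.1] gap 22.8
-> dx dy dz [ 1.6 -0.3  3.4] spin -0.001 rows>=0
-60 12 top tool z [8. 9. 9.]
-40 30 top tool z [-1. -1.  0.]
-20 628 top tool z [-2. -1. -1.]
0 2986 top tool z [-21.  -1.  11.]
20 7229 top tool z [-83. -72. -62.]
```

Call:
servo_tool(motion=[34,0,0,-1,0,34,0,0,-1,0,34,0,0,-1,0,34,0,0,-30,0,34,5,0,-70,0,34,10,0,-110,0,34,20,0,-150,0,34,20,0,-190,0,34,20,0,-190,0,34,20,0,-190,0,34,20,0,-190,0])

```text
time_s: 47.15
position: [0.5399, 0.1149, 0.2715]
tcp_rot: [0.0, 0.092, 0.996, -0.0]
wrist_force: [0.1, 0.0, -0.7]
finger_gap: 0.0339
finger_force: 0.0
```

Run:
```python
from h import *
im,P,K,W=cap("wrist"); save("w20.png",im,1.2)
for y in(-40,40):
    x0,y0=wsh(-60,y); m=(im.max(2)<95)&(P[...,2]>.065)&(P[...,2]<.095)&(np.hypot(P[...,0]-x0/1e3,P[...,1]-y0/1e3)<.05)
    h=P[m]; h=h[h[:,2]>.0805]; print(y,len(h),cv2.minAreaRect((h[:,:2]*1000).astype(np.float32)) if len(h)>5 else 0,wsh(-74,y))
for n in("scene","side"):
    im,P,K,W=cap(n); save(n+"3.png",im,1.3)
gow(93,0,270)
```

```text
-40 724 ((556.4905395507812, -9.526896476745605), (23.48771858215332, 49.4156379699707), 86.51670837402344) (np.float64(560.0497158205816), np.float64(29.855232583860733))
40 779 ((576.1339111328125, 109.32716369628906), (21.022483825683594, 50.03792190551758), 79.88603210449219) (np.float64(574.6285578599533), np.float64(108.51562518897711))
at [539.3 114.8 270.3] psi 79.5 tilt 0.16 t 47.30 F [0.3 0.1 1.1] gap 33.6
-> dx dy dz [-202.9  -39.6   -0.3] spin -0.001 rows>=5
```

View pics/w20.png

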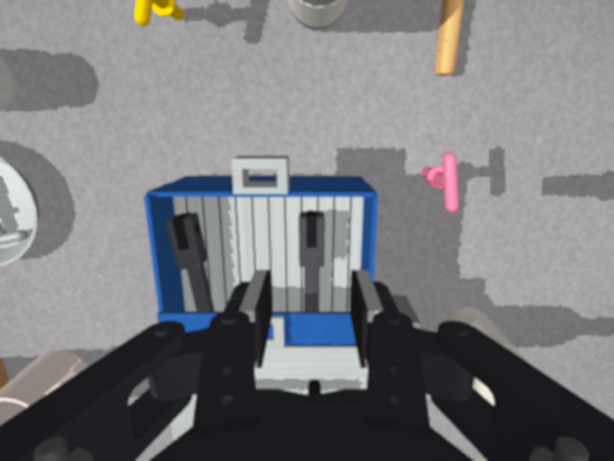

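View pics/scene3.png

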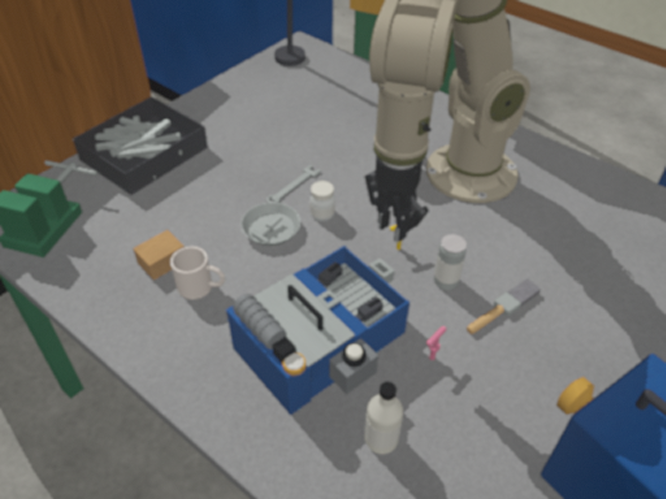

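Run:
```python
from h import *
im,P,K,W=cap("wrist")
for x0,y0,r0,a in((556.5,-9.5,25,-3.5),(576,109,25,-10)):
    d=(P[...,:2]*1000-[x0,y0]); c,s=np.cos(np.radians(a)),np.sin(np.radians(a))
    u=d[...,0]*c+d[...,1]*s; v=-d[...,0]*s+d[...,1]*c
    for lo,hi in((-22,-5),(5,22),(28,45)):
        for vl,vh in((-10,-4),(4,10)) if lo<25 else((-5,5),):
            m=(u>lo)&(u<hi)&(v>vl)&(v<vh)&(P[...,2]>.05)&(P[...,2]<.14); print((lo,vl),m.sum(),np.percentile(P[m][:,2]*1000,[10,50,90]).round(1) if m.any() else 0)
```

```text
(-22, -10) 74 [83.5 84.5 85.4]
(-22, 4) 82 [83.7 84.4 85.6]
(5, -10) 71 [83.5 84.4 85.3]
(5, 4) 76 [83.7 84.5 85.4]
(28, -5) 111 [73.7 74.6 75.3]
(-22, -10) 77 [83.6 84.4 85.3]
(-22, 4) 71 [83.5 84.4 84.9]
(5, -10) 82 [83.3 84.3 85.4]
(5, 4) 71 [83.7 84.2 85.4]
(28, -5) 115 [73.5 74.3 75.1]
```

Call:
servo_tool(motion=[0,-203,-39,0,0,0,-203,-39,0,0,0,-203,-39,0,0,0,-203,-39,0,0,0,-203,-39,0,0,0,-203,-39,0,0,0,-203,-39,0,0,0,-203,-39,0,0,0,-203,-39,0,0])

```text
time_s: 48.1
position: [0.7315, 0.0411, 0.2723]
tcp_rot: [-0.0, 0.091, 0.996, 0.0]
wrist_force: [0.8, 0.7, -0.1]
finger_gap: 0.0002
finger_force: 0.0
```

Run:
```python
from h import *
im,P,K,W=cap("wrist"); gow(93,0,151)
c,s=np.cos(np.radians(-10.5)),np.sin(np.radians(-10.5))
def w(P): d=P[...,:2]*1000-[640.1,55.7]; return d[...,0]*c+d[...,1]*s,-d[...,0]*s+d[...,1]*c
for n in("scene","side"):
    im,P,K,W=cap(n); u,v=w(P); z=P[...,2]
    m=(abs(v)<40)&(u>30)&(u<90)&(z>.145)&(z<.165)&(im.max(2)<80); print(n,"handle x",m.sum(),np.percentile(u[m],[5,50,95]) if m.any() else 0)
    m=(abs(v)<30)&(u>85)&(u<180)&(z>.14)&(z<.185); print("motor x",m.sum(),np.percentile(u[m],[1,5,50]) if m.any() else 0)
```

```text
at [731.4  41.  273. ] psi 79.6 tilt 0.05 t 48.15 F [-0.  -0.7 -0. ] gap -0.1
-> dx dy dz [ -0.4  -2.2 122. ] spin 0.002 rows>=3
scene handle x 91 [55.50544257 59.23721845 61.73225884]
motor x 455 [122.82959762 127.21409218 151.05742433]
side handle x 60 [52.10632346 55.8718547  59.53455306]
motor x 196 [121.55792833 124.07802687 134.11127202]
```

Call:
servo_tool(motion=[0,0,-2,40,0,0,0,-2,80,0,0,0,-2,110,0,0,0,-2,121,0,0,0,-2,121,0,0,6,-2,121,0,0,12,-2,121,0,0,20,-2,121,0,0,30,-2,121,0,0,42,-2,121,0,0,56,-2,121,0,0,70,-2,121,0])

```text
time_s: 49.25
position: [0.664, 0.0514, 0.1543]
tcp_rot: [0.003, 0.092, 0.996, 0.001]
wrist_force: [3.7, 0.7, 0.2]
finger_gap: -0.0002
finger_force: 1.5
```

Call:
servo_tool(motion=[0,14,0,0,0,0,28,0,0,0,0,42,0,0,0,0,54,0,0,0,0,64,0,0,0,0,72,0,0,0,0,78,0,0,0,0,80,0,0,0])

```text
time_s: 49.92
position: [0.5846, 0.0658, 0.1529]
tcp_rot: [0.002, 0.091, 0.996, -0.0]
wrist_force: [2.4, 0.5, 1.6]
finger_gap: 0.0003
finger_force: 1.1
```

```bash
python3 -c "
from h import *
gow(-60,0,151)"
```

```text
at [584.6  65.8 152.9] psi 79.5 tilt 0.19 t 49.92 F [2.4 0.5 1.6] gap 0.3
-> dx dy dz [3.6 0.1 1.8] spin 0.000 rows>=0
```

Call:
servo_tool(motion=[0,2,0,0,0,0,4,0,0,0,0,6,0,0,0,0,7,0,0,0,0,7,0,0,0])

```text
time_s: 50.33
position: [0.5778, 0.0663, 0.1509]
tcp_rot: [0.0, 0.092, 0.996, 0.0]
wrist_force: [3.3, 0.3, 0.9]
finger_gap: 0.0001
finger_force: 1.6
```

Call:
servo_tool(motion=[0,1,0,0,0,0,2,0,0,0,0,3,0,0,0,0,3,0,0,0])

```text
time_s: 50.67
position: [0.5775, 0.0664, 0.1512]
tcp_rot: [0.003, 0.092, 0.996, 0.001]
wrist_force: [16.0, 0.5, -6.2]
finger_gap: -0.0002
finger_force: 7.8
```

Call:
servo_tool(motion=[0,-10,0,0,0,0,-12,0,-20,0,0,-14,0,-60,0,0,-14,0,-80,0,0,-14,0,-80,0])

```text
time_s: 51.08
position: [0.5899, 0.0656, 0.2356]
tcp_rot: [0.003, 0.092, 0.996, 0.001]
wrist_force: [0.3, 0.6, 0.9]
finger_gap: 0.0001
finger_force: 0.0
```

```bash
python3 - <<'E'
from h import *
go(702,166,150,79.5)
for n in("scene","side","wrist"):
    im,P,K,W=cap(n)
    if n!="wrist": np.savez("pics/"+n,im=im,P=P,K=K,W=W)
    m=(np.hypot(P[...,0]-.702,P[...,1]-.166)<.03)&(P[...,2]>.105)&(im.min(2)>150); q=P[m]
    if len(q): (a,b),rad=cv2.minEnclosingCircle((q[:,:2]*1000).astype(np.float32)); print(n,len(q),a,b,rad,np.percentile(q[:,2],[10,50,95]))
E
python3 m2.py | grep -E "handle|lid"
```

```text
at [589.9  65.6 235.6] psi 79.5 tilt 0.31 t 51.08 F [0.3 0.6 0.9] gap 0.1
-> dx dy dz [-91.5 119.   86.3] spin -0.000 rows>=4
scene 97 702.8881225585938 164.57984924316406 16.05856704711914 [0.11890639 0.12150545 0.12377504]
side 44 703.5494384765625 168.36505126953125 13.616559028625488 [0.12059967 0.12315176 0.12665519]
wrist 499 703.0287475585938 169.1945343017578 17.734922409057617 [0.11882635 0.12208133 0.12312805]
scene handle [265, 194, 26, 26, 90] c 565 72 wh 95 8 ang 77.9 z 0.143-0.161
scene lid [234, 187, 81, 64, 2161] c 559 71 wh 193 142 ang 79.8 z 0.117-0.126
side handle [229, 200, 18, 22, 81] c 562 74 wh 96 11 ang 77.9 z 0.142-0.164
side lid [205, 192, 58, 48, 1285] c 562 70 wh 194 141 ang 80.9 z 0.117-0.126
```

Call:
servo_tool(motion=[0,-92,120,0,0,0,-92,120,0,0,0,-92,120,0,0,0,-92,120,0,0,0,-92,120,40,0,0,-92,120,70,0,0,-92,120,82,0,0,-92,120,82,0,0,-92,120,82,0])

```text
time_s: 51.98
position: [0.7002, 0.165, 0.1483]
tcp_rot: [-0.001, 0.092, 0.996, -0.0]
wrist_force: [-1.0, 0.7, 0.4]
finger_gap: 0.0001
finger_force: 0.0
```

```bash
python3 -c "
from h import *
go(702.5,167,135,79.5)"
```

```text
at [700.2 165.  148.3] psi 79.5 tilt 0.14 t 51.98 F [-1.   0.7  0.4] gap 0.1
-> dx dy dz [-1.9  2.4 13.3] spin -0.001 rows>=0
```

Call:
servo_tool(motion=[0,-2,2,5,0,0,-2,2,9,0,0,-2,2,12,0,0,-2,2,14,0,0,-2,2,16,0,0,-2,2,16,0,0,-2,2,16,0])

```text
time_s: 52.57
position: [0.7034, 0.1673, 0.1335]
tcp_rot: [0.0, 0.092, 0.996, 0.0]
wrist_force: [0.3, -0.2, 2.8]
finger_gap: 0.0003
finger_force: 1.1
```

Call:
servo_tool(motion=[0,0,0,1,0,0,0,0,2,0,0,0,0,3,0,0,0,0,4,0,0,0,0,4,0,0,0,0,4,0])

```text
time_s: 53.07
position: [0.7035, 0.1673, 0.1302]
tcp_rot: [0.001, 0.092, 0.996, 0.0]
wrist_force: [-2.0, -1.1, 9.1]
finger_gap: 0.0001
finger_force: 4.2
```

Call:
servo_tool(motion=[0,0,0,1,0,0,0,0,2,0,0,0,0,2.5,0,0,0,0,2.5,0,0,0,0,2.5,0])

```text
time_s: 53.48
position: [0.7035, 0.1674, 0.1299]
tcp_rot: [0.001, 0.092, 0.996, 0.0]
wrist_force: [-6.4, -3.5, 20.6]
finger_gap: 0.0002
finger_force: 9.9
```

Bottomed (20 N, no further travel). Withdraw and check everything.

Call:
servo_tool(motion=[0,0,0,-10,0,0,0,0,-40,0,0,0,0,-80,0,0,0,0,-110,0,0,60,0,-140,0,0,100,0,-150,0,0,140,0,-150,0,0,140,0,-150,0,0,140,0,-150,0,0,140,0,-150,0])

```text
time_s: 54.32
position: [0.5645, 0.1932, 0.2771]
tcp_rot: [0.001, 0.091, 0.996, -0.001]
wrist_force: [0.1, -1.6, 1.0]
finger_gap: 0.0
finger_force: 0.0
```

```bash
python3 - <<'E'
from h import *
for n in("scene","side"):
    im,P,K,W=cap(n); np.savez("pics/"+n,im=im,P=P,K=K,W=W)
    save(n+"4.png",im,1.3)
go(500,100,300,79.5)
E
python3 m2.py | grep -E "lid|button|dish"
```

```text
at [566.1 191.9 276. ] psi 79.4 tilt 0.04 t 54.42 F [ 0.6 -0.4  0.5] gap 0.1
-> dx dy dz [  48.1 -102.5  -23.9] spin -0.002 rows>=3
scene lid [234, 187, 81, 65, 2181] c 559 70 wh 193 142 ang 79.7 z 0.117-0.126
scene button [266, 265, 13, 11, 104] c 702 166 wh 27 30 ang 10.0 z 0.110-0.125
scene dish [186, 160, 45, 28, 119] c 500 -234 wh 104 137 ang 52.8 z 0.016-0.028
scene dish [195, 166, 23, 19, 82] c 502 -247 wh 78 41 ang 17.5 z 0.016-0.028
side lid [205, 192, 58, 48, 1276] c 562 71 wh 193 144 ang 80.2 z 0.117-0.126
side button [183, 221, 9, 7, 50] c 703 170 wh 25 28 ang 28.8 z 0.112-0.127
side dish [272, 170, 21, 23, 82] c 530 -244 wh 130 64 ang 89.5 z 0.016-0.029
side dish [281, 181, 15, 5, 41] c 494 -239 wh 59 16 ang 3.4 z 0.017-0.029
side dish [293, 186, 12, 8, 16] c 437 -221 wh 66 13 ang 72.1 z 0.016-0.028
```

View pics/scene4.png

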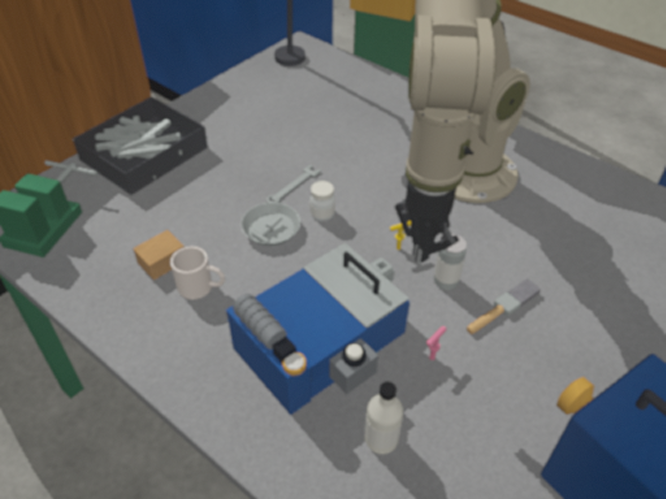

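```bash
python3 -c "
from cell import r
print(r.sign_off())"
```

```text
the job is handed in; nothing more can be done
None
```

The job is done and handed in at about 54 s: the lock pin is in the dish, both clevis arms lie flat and right way up side by side on the rack, the lid is shut and the start button was pressed to its stop. The first arm moved to near the right wall after I placed it, but it still lay flat and clear of the other when last checked, before the lid was shut.

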